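# Gauge the tap sleeves, load the purge box and close it up

## Robot

A 6-joint arm with a two-finger parallel gripper is mounted at the origin on the work surface. World frame = base frame: x ahead of the robot, y to its left, z up, the work surface at z = 0. Lengths are in mm, angles in degrees, forces in N, time in s.
With the tool pointing down it reaches from about 350 to 875 mm from the base axis. Payload 4.2 kg.
Tool frame: the origin (TCP) lies at the very end of the fingers, on their centre line; the grasp point (between the pads) lies 19 mm behind it; z points along the fingers, y is the line along which they close (so a half turn about z gives the same grasp; the last joint's range is limited). The gripper opens to 85 mm and grips with 20 to 120 N. Pads are 22 mm wide; open, the fingers measure 114 mm over their backs; the gripper's body (76 mm by 85 mm) begins 54 mm behind the grasp point. The pads swing forward as they close: fully open they stand 13 mm farther back than shut.
Start: joints at [-56.918, 22.042, 0.453, 0, -68.411, -14.817], TCP at [195.907, -593.481, 231.312] pointing down, gripper open.
Joint ranges: [-179.83, 179.83], [-69.29, 118.12], [-61.27, 80.66], [-181.25, 117.63], [-171.15, -9.14], [-177.46, 177.46]. Speed limits (degrees/s): [159.86, 159.86, 180, 180, 180, 180].

## Interface

Orientations are given as [roll, pitch, yaw] about the fixed x, y, z axes, in that order (R = Rz(yaw) Ry(pitch) Rx(roll)).
In Python, from bench import ctrl gives the robot as it stands.
- The arm moves only by the shell command python3 steer.py 'ROWS' [FORCE]. ROWS is 1 to 8 rows, parted by semicolons, with the numbers parted by commas; each row has 5 numbers: dx, dy, dz in shares of the most that a row can go, 1 being 50 mm, then a turn about the tool's z in units of 4 degrees, then the finger opening in mm; each row shifts and turns the commanded pose from where the row before left it, along the tool's axes as they then stand; what a row does not reach is not made up. A row lasts 1/10 s, in which the tool goes at most 50 mm and 8.59 degrees, less where a joint would pass 70% of its speed; a pose out of reach is approached as far as the arm can. The fingers move at their own pace and stop on an object; FORCE is the grip in N (left out, the last holds). Time passes only in rows, so rows that do not move let the fingers close. It prints the time, the measured TCP pose, the force, the opening and the grip force at its end. Input that does not fit is refused with a message, and nothing moves.
- ctrl.read_state(): the state, without advancing time (a new reading comes with each control period).
- ctrl.snapshot(name): name is "scene" or "side" or "wrist"; returns the picture (420x560x3 uint8, red, green, blue); there is no depth.
- ctrl.get_calibration(name): a dict with "fx", "fy", "cx", "cy" (pixels), "xyz" and "orientation" of the camera in the world. Camera axes: x right, y down, z forward; pixel columns grow to the right and rows downward; lengths in mm; the calibration is good to about 2 mm. A picture is of the moment at which its call begins: read the wrist's pose just before it. get_calibration takes no time and is no camera call; for the wrist camera it gives the pose at the moment of the call.
- ctrl.close_job(): hands the job in; it is judged then, once.
The state is a dict: "t": time; "joints": joint angles; "dq": joint speeds; "tau": joint torques, N m; "tool_pos": TCP position; "eef_rot": TCP orientation; "force": force on the tool from outside, world axes, zero at the start; "wrist_torque": the same for the moment, N m; "grip_width": finger opening in mm; "finger_force": force on a finger pad.
Only numpy, scipy, OpenCV 4.12 (cv2) and the standard library are available. Lean on these libraries where they do the work, as an engineer would, in place of code of your own. Each camera call takes 0.05 s, during which the arm holds its last target. There are 200 camera calls.

## Task

Gauge the titanium tap sleeves one after another, working along the mat from its yellow-striped end so that the results match the log sheet: slide each one straight down over the upright gauge pin as far as it will go without forcing it, then stand it upright in the grey purge box if it went fully home onto the flange, or upright in the red reject tray if it stopped short. When all are sorted, set the orange cover squarely and fully down on the purge box, and only then throw the chrome toggle switch over to its green lamp to start the purge. Leave the other things on the table where they are.

Things in the scene. Friction and masses are not known exactly. Their poses are not given: they have to be found in the camera images.
- sleeve_1: titanium tap sleeve standing at the mat's first place, by the stripe (y +124 mm on the mat, +-10 mm); may be absent. Blind bore 52 mm deep, open below; body 40 mm across, 56 mm tall; round grip head 24 mm across from 56 to 82 mm; nipple 7 mm across to 90 mm; 0.25 kg. Origin: centre of underside, z up. All look alike; the bore is 23 mm or undersize 18 mm, which only the gauge shows
- sleeve_2a: titanium tap sleeve standing at the mat's second place (y +62 mm on the mat, +-10 mm); 2a or 2b is there. Blind bore 52 mm deep, open below; body 40 mm across, 56 mm tall; round grip head 24 mm across from 56 to 82 mm; nipple 7 mm across to 90 mm; 0.25 kg. Origin: centre of underside, z up. All look alike; the bore is 23 mm or undersize 18 mm, which only the gauge shows
- sleeve_2b: titanium tap sleeve standing at the mat's second place (y +62 mm on the mat, +-10 mm); 2a or 2b is there. Blind bore 52 mm deep, open below; body 40 mm across, 56 mm tall; round grip head 24 mm across from 56 to 82 mm; nipple 7 mm across to 90 mm; 0.25 kg. Origin: centre of underside, z up. All look alike; the bore is 23 mm or undersize 18 mm, which only the gauge shows
- sleeve_3: titanium tap sleeve standing at the mat's third place (y +0 mm on the mat, +-10 mm). Blind bore 52 mm deep, open below; body 40 mm across, 56 mm tall; round grip head 24 mm across from 56 to 82 mm; nipple 7 mm across to 90 mm; 0.25 kg. Origin: centre of underside, z up. All look alike; the bore is 23 mm or undersize 18 mm, which only the gauge shows
- sleeve_4: titanium tap sleeve standing at the mat's fourth place (y -62 mm on the mat, +-10 mm); may be absent. Blind bore 52 mm deep, open below; body 40 mm across, 56 mm tall; round grip head 24 mm across from 56 to 82 mm; nipple 7 mm across to 90 mm; 0.25 kg. Origin: centre of underside, z up. All look alike; the bore is 23 mm or undersize 18 mm, which only the gauge shows
- sleeve_5: titanium tap sleeve standing at the mat's last place (y -124 mm on the mat, +-10 mm); may be absent. Blind bore 52 mm deep, open below; body 40 mm across, 56 mm tall; round grip head 24 mm across from 56 to 82 mm; nipple 7 mm across to 90 mm; 0.25 kg. Origin: centre of underside, z up. All look alike; the bore is 23 mm or undersize 18 mm, which only the gauge shows
- mat: dark flat mat, 130 x 350 mm, 4 mm thick, fixed, with five white rings 62 mm apart in a row along its y where sleeves may stand, and a yellow stripe across its +y end. Origin: centre of the underside, y towards the striped end
- gauge: gauge stand, fixed: round base 90 mm across, 28 mm high; flange 58 mm across up to 38 mm; upright pin 20 mm across to 72 mm, then a taper to 8 mm across at the tip at 86 mm. Origin: centre of underside. A good sleeve's rim comes down onto the flange (underside at 38 mm, 48 mm below the tip); an undersize one stops on the taper, underside 9 to 14 mm below the tip
- gauge_tip (a point): centre of the gauge pin's tip, 48 mm above the flange; z up
- purge_box: open grey die-cast purge box, fixed: outside 120 (x) x 208 (y) x 116 mm high, walls and floor 6 mm, so 108 x 196 mm inside. Room for four sleeves in a row along its y, 48 mm apart. Origin: centre of the underside
- purge_box_rim (a point): centre of the purge box's mouth, level with the rim, 116 mm above the table; z up
- cover: loose orange polycarbonate cover, 0.32 kg, right side up: plate 128 (x) x 216 (y) x 6 mm over a lip 102 x 190 mm, 10 mm deep, that goes inside the purge box's mouth (3 mm play all round); black bridge handle on top. Origin: centre of the lip's lower edge, z up; seated, it lies 10 mm below the rim. Fits either way round
- cover_handle (a point): centre of the cover's handle bar, 43 mm above the cover's origin: the bar is 110 mm long along the cover's y, 18 mm wide and 14 mm high, its underside 20 mm above the plate
- reject_tray: red open tray, fixed: outside 100 (x) x 170 (y) x 30 mm high, walls and floor 4 mm. Room for three sleeves in a row along its y, 50 mm apart. Origin: centre of the underside
- panel: small switch panel, fixed: box 110 (x) x 130 (y) x 40 mm high with the toggle's pivot at the centre of its top; a dark red lamp 40 mm from the pivot on its -x side, a green lamp 40 mm from it on its +x side. Origin: centre of the underside
- toggle (a joint): angle of the chrome toggle lever (50 mm long, stem 10 mm and ball end 15 mm across): 0 = leaning 0.45 rad towards the panel's -x (red lamp, off), 0.9 = leaning 0.45 rad towards +x (green lamp, on). Stiff (about 1 N at the end), it stays where it is left
- toggle_tip (a point): centre of the toggle lever's ball end
- nozzle: bystander, leave alone: brass reference nozzle, upright, 72 mm across and 110 mm tall. Origin: centre of the underside
- junction_box: bystander, leave alone: closed grey die-cast junction box, 164 x 104 x 62 mm. Origin: centre of the underside
- wrench: bystander, leave alone: steel wrench lying flat. Origin: centre of the underside
- wash_bottle: bystander, leave alone: clear wash bottle with blue cap, 60 mm across and 150 mm tall. Origin: centre of the underside
- caliper: bystander, leave alone: digital caliper lying flat, 170 mm long. Origin: centre of the underside

How it is judged:
By the outcome, as a careful person would: the job done as asked, in the order asked, and still so for the second after the job is handed in, with the robot touching nothing.
Of sleeve_2a, sleeve_2b only 1 to 1 are there at a start; the rules pass over those that are not, and their reading is None.
Of sleeve_1, sleeve_4, sleeve_5 only 1 to 2 are there at a start; the rules pass over those that are not, and their reading is None.
At some moment in a run one of cover may be knocked a few centimetres aside while the robot is not near it.
Once in a run the grip may slacken for a moment while it holds something.
It also fails if it takes over 210 s, if anything falls off the work surface, if the arm or the gripper's body presses on something with over 40 N, if the wrist force passes 120 N, or if a joint passes its speed limit or range.

## Working session

There is one attempt and no reset: what is moved stays moved. The work goes in short steps, Python scripts to look and compute and a shell command to move; the robot and the scene stay as the last step left them, time stands still between calls to the robot, and variables do not carry over. Pictures are saved under pics/ and viewed, at most 14 in all, crops included, and the job is handed in when it is done.

```bash
ls; mkdir -p pics
python3 - <<'E'
from bench import ctrl
import cv2
for n in("scene","side"):
    im=ctrl.snapshot(n); cv2.imwrite(f"pics/{n}0.png",im[:,:,::-1]); print(n,ctrl.get_calibration(n))
im=ctrl.snapshot("wrist"); cv2.imwrite("pics/wrist0.png",im[:,:,::-1]);print(ctrl.get_calibration("wrist"))
print(ctrl.read_state())
E
```

```text
bench.py
pics
steer.py
scene {'fx': 419.30239070848415, 'fy': 419.30239070848415, 'cx': 284.73524891070275, 'cy': 204.66154831786662, 'xyz': array([1305.70718895,  512.31090807, 1077.06928981]), 'orientation': array([-136.34164141,   -0.49195916,  123.74773917])}
side {'fx': 398.88388572043425, 'fy': 398.88388572043425, 'cx': 287.54848037831476, 'cy': 205.518850597791, 'xyz': array([-138.34949654,  690.63200835,  872.02002275]), 'orientation': array([-127.73243917,   -1.22316364, -135.62233411])}
{'fx': 308.3954462658548, 'fy': 308.3954462658548, 'cx': 278.7261973737678, 'cy': 210.21158409879624, 'xyz': array([ 121.08841413, -617.14649013,  373.88337639]), 'orientation': array([ 1.62104765e+02, -2.30374299e-02,  1.08237386e+02])}
{'t': 0.15, 'joints': array([-5.69192242e+01,  2.20825278e+01,  3.96219381e-01, -2.00811159e-02,
       -6.84119576e+01, -1.48175342e+01]), 'dq': array([-0.0403956 , -0.08085885,  0.10935241,  0.18312265,  0.08593595,
        0.08425518]), 'tau': array([-3.86162819e-04, -3.92677188e+01,  1.88582146e+01,  4.18868825e+00,
       -3.42244588e-03, -1.86211686e-06]), 'tool_pos': array([ 195.74224659, -593.08062102,  230.44369385]), 'eef_rot': array([ 1.79900229e+02, -7.09174130e-03, -1.61744157e+02]), 'force': array([-1.23863762,  0.05533139, -0.46734174]), 'wrist_torque': array([-0.04446813,  0.01744008,  0.02045144]), 'finger_force': 0.0, 'grip_width': 84.96610477523708}
```

View pics/scene0.png

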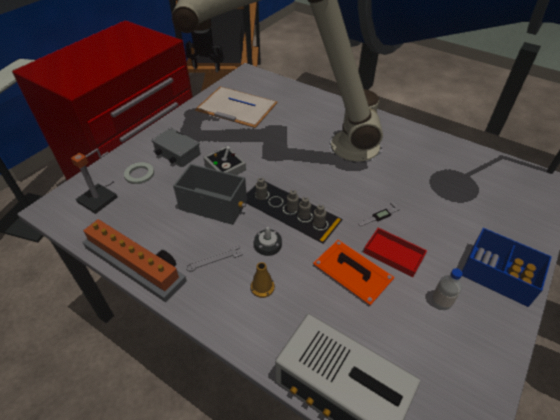

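View pics/side0.png

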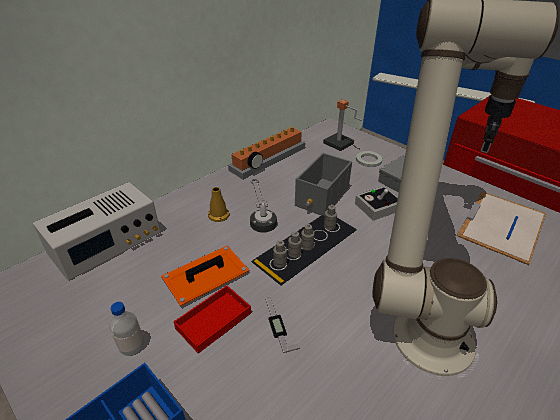

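Scene (560x420): the sleeves are at about (319,213), (305,208), (292,200) and (262,186), with the empty ring at (277,201). The stripe is at (331,227), so places 1, 2, 3 and 5 are occupied. The gauge is at (267,237), box (210,192), cover (353,270), tray (395,251) and toggle (225,157). The side view agrees. I'll take enlarged crops to get pixel positions.

```bash
cat > h.py <<'E'
import numpy as np,cv2
from scipy.spatial.transform import Rotation as R
from bench import ctrl
C={n:ctrl.get_calibration(n) for n in("scene","side")}
def rot(c): return R.from_euler('xyz',c['orientation'],degrees=True).as_matrix()
def ray(c,u,v):
    d=rot(c)@np.array([(u-c['cx'])/c['fx'],(v-c['cy'])/c['fy'],1]); return np.array(c['xyz']),d/np.linalg.norm(d)
def plane(c,u,v,z):
    o,d=ray(c,u,v); return (o+d*(z-o[2])/d[2]).round(1)
def tri(c1,p1,c2,p2):
    a,d=ray(c1,*p1);b,e=ray(c2,*p2)
    s=np.linalg.lstsq(np.array([d,-e]).T,b-a,rcond=None)[0]
    P,Q=a+s[0]*d,b+s[1]*e
    return ((P+Q)/2).round(1),round(float(np.linalg.norm(P-Q)),1)
def proj(c,p):
    q=rot(c).T@(np.array(p)-c['xyz']); return (c['fx']*q[0]/q[2]+c['cx'],c['fy']*q[1]/q[2]+c['cy'])
E
python3 - <<'E'
import cv2
a=cv2.imread('pics/scene0.png')[140:300,145:355]
b=cv2.imread('pics/side0.png')[150:310,190:400]
cv2.imwrite('pics/c1.png',cv2.resize(a,None,fx=3.8,fy=3.7,interpolation=2)[:592,:798]) 
cv2.imwrite('pics/c1.png',cv2.resize(a,(787,600),interpolation=2)) 
cv2.imwrite('pics/c2.png',cv2.resize(b,(787,600),interpolation=2))
E
```

```text
(no output)
```

View pics/c1.png

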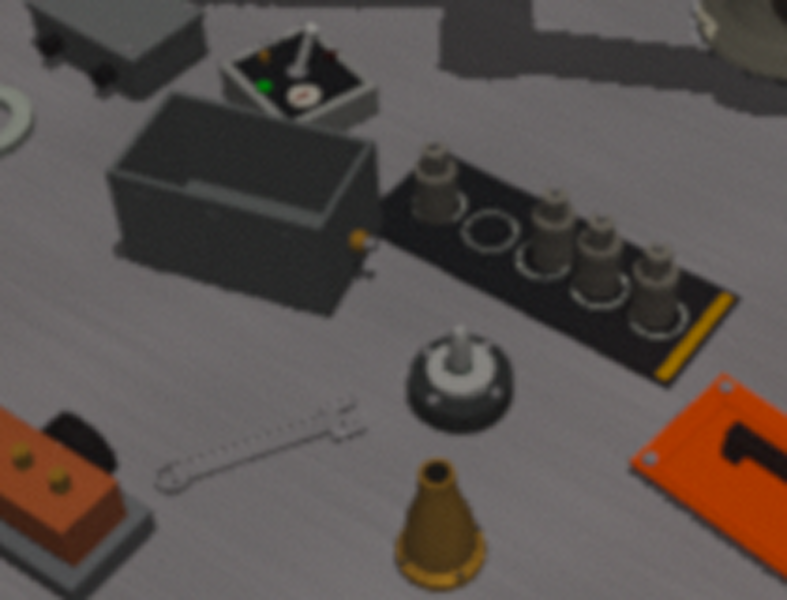

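View pics/c2.png

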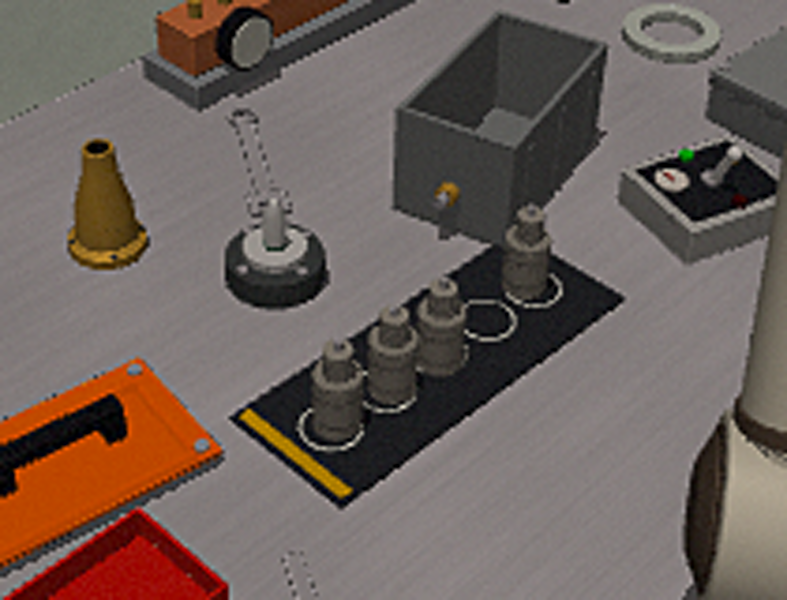

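Crop 1 (3.748x, offset 145,140): nipple tops at (658,252), (602,224), (556,196) and (435,150), gauge tip (461,330), toggle ball (312,32), box rim corners (107,172), (175,95), (378,145) and (322,222). 
Crop 2 (offset 190,150): nipples at (339,347), (396,314), (444,285) and (531,212), tip (274,202), ball (735,153), rim corners (515,145), (395,107), (500,12) and (607,45).

```bash
cat > m.py <<'E'
from h import *
k=3.749
A=lambda p:(145+p[0]/k-.4,140+p[1]/3.75-.4); B=lambda p:(190+p[0]/k-.4,150+p[1]/3.75-.4)
S,D=C['scene'],C['side']
pts={'s1 z94':((658,250),(339,345),94),'s2':((602,222),(396,312),94),'s3':((556,194),(444,283),94),'s5':((435,148),(531,210),94),'tip z86':((461,328),(274,202),86),'ball ~85':((312,32),(735,153),85),
'rim -x-y?':((175,95),(607,45),116),'rim':((378,145),(515,145),116),'rim2':((322,222),(395,107),116),'rim3':((107,172),(500,12),116),
'matcorner stripe':((663,383),(232,417),4),'mc2':((738,297),(343,506),4)}
for n,(a,b,z) in pts.items(): print(n,*tri(S,A(a),D,B(b)),plane(S,*A(a),z),plane(D,*B(b),z))
for n in C:
    im=cv2.imread(f'pics/{n}0.png'); hsv=cv2.cvtColor(im,cv2.COLOR_BGR2HSV)
    for nm,lo,hi,z in(('cover',(5,200,150),(14,255,255),16),('tray',(0,190,60),(4,255,255),30)):
        m=cv2.inRange(hsv,lo,hi); m=cv2.morphologyEx(m,cv2.MORPH_CLOSE,np.ones((15,15)))
        cs=[c for c in cv2.findContours(m,0,2)[0] if cv2.contourArea(c)>600]
        for c in cs:
            W=np.array([plane(C[n],*p[0],z)[:2] for p in c],np.float32); print(n,nm,cv2.contourArea(c),cv2.boundingRect(c),cv2.minAreaRect(W))
E
python3 m.py
```

```text
s1 z94 [455.6  92.1  86.8] 2.9 [462.6  96.7  94. ] [450.4  95.8  94. ]
s2 [452.2  32.6  85.2] 4.0 [461.1  38.9  94. ] [446.1  37.4  94. ]
s3 [447.6 -18.9  87.6] 3.7 [454.4 -13.5  94. ] [443.3 -15.5  94. ]
s5 [ 459.8 -144.1   87.8] 3.5 [ 466.4 -138.    94. ] [ 455.6 -140.    94. ]
tip z86 [624.1   2.8  85.5] 0.6 [624.6   3.3  86. ] [623.8   2.8  86. ]
ball ~85 [ 387.3 -349.2   83.4] 3.7 [ 390.3 -345.5   85. ] [ 386.8 -350.1   85. ]
rim -x-y? [ 556.6 -373.1  111.7] 6.9 [ 562.5 -364.7  116. ] [ 554.3 -372.9  116. ]
rim [ 507.2 -173.4  115.3] 8.3 [ 510.8 -168.   116. ] [ 508.2 -178.9  116. ]
rim2 [ 618.9 -143.7  120.3] 3.3 [ 614.8 -148.6  116. ] [ 622.5 -146.1  116. ]
rim3 [ 670.  -348.2  112.7] 2.3 [ 672.9 -343.7  116. ] [ 667.1 -345.6  116. ]
matcorner stripe [520.3 144.5   2. ] 3.9 [520.9 143.2   4. ] [518.5 148.    4. ]
mc2 [392.4 148.    0.5] 0.3 [395.4 149.4   4. ] [390.3 150.1   4. ]
scene cover 2235.0 (314, 243, 80, 61) ((569.8344116210938, 282.0292663574219), (211.9575653076172, 123.16141510009766), 81.3105239868164)
scene tray 1439.5 (364, 229, 62, 47) ((442.6690979003906, 358.90277099609375), (166.31832885742188, 112.85140991210938), 89.83197021484375)
scene tray 3263.0 (87, 65, 103, 89) ((293.6520690917969, -888.34912109375), (695.41259765625, 237.47276306152344), 0.29887983202934265)
scene tray 5879.0 (14, 22, 168, 80) ((110.64204406738281, -1413.493408203125), (730.00732421875, 466.409912109375), 0.24033325910568237)
side cover 2412.5 (161, 246, 88, 59) ((565.748779296875, 281.59637451171875), (215.1415252685547, 129.33876037597656), 81.20314025878906)
side tray 2567.5 (174, 286, 77, 67) ((421.079345703125, 361.6089172363281), (176.37689208984375, 115.54967498779297), 89.76988983154297)
side tray 8664.5 (444, 97, 116, 115) ((286.9245300292969, -1187.54931640625), (444.7765197753906, 1028.583251953125), 15.866521835327148)
```

Tip z is 85.5 and the tray, cover and box sizes fit. The nipple triangulation is about 7 mm low, so I'll refine it with the wrist camera. I'm moving over the mat with yaw -90, so the tool closes along X.

Careful with the scale: shifts go in shares of 50 mm and turns go in units of 4 degrees. That gives: -29 mm is -0.58, 26 mm is 0.52.

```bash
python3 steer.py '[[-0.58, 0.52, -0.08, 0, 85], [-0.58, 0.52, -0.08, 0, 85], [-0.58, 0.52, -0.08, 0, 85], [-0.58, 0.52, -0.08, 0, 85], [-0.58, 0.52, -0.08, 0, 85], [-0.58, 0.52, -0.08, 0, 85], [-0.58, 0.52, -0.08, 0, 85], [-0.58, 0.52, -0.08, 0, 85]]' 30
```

```text
refused: ROWS must be rows parted by semicolons, with the numbers parted by commas. Nothing was moved.
```

Refused on format, not on reach. It needs rows parted by semicolons, with the numbers parted by commas.

```bash
python3 steer.py '-0.58,0.52,-0.08,0,85;-0.58,0.52,-0.08,0,85;-0.58,0.52,-0.08,0,85;-0.58,0.52,-0.08,0,85;-0.58,0.52,-0.08,0,85;-0.58,0.52,-0.08,0,85;-0.58,0.52,-0.08,0,85;-0.58,0.52,-0.08,0,85' 30
python3 steer.py '-0.58,0.52,-0.08,0,85;-0.58,0.52,-0.08,0,85;-0.58,0.52,-0.08,0,85;-0.58,0.52,-0.08,0,85;-0.58,0.52,-0.08,0,85;-0.58,0.52,-0.08,0,85;-0.58,0.52,-0.08,0,85;-0.58,0.52,-0.08,0,85'
python3 steer.py '0,0,0,-2,60;0,0,0,-2,60;0,0,0,-2,60;0,0,0,-2,60;0,0,0,-2,60;0,0,0,-2,60;0,0,0,-2,60;0,0,0,-2,60'
python3 steer.py '0,0,0,-2,60;0,0,0,0,60;0,0,0,0,60'
python3 -c "
from h import *
c=ctrl.get_calibration('wrist');im=ctrl.snapshot('wrist');cv2.imwrite('pics/w1.png',im[:,:,::-1]);np.save('w1.npy',c,allow_pickle=True);print(c,ctrl.read_state()['joints'])"
```

```text
t: 0.95
tool_pos: [351.4, -321.7, 263.3]
eef_rot: [180.0, -0.0, -161.7]
force: [0.8, -0.0, -0.1]
grip_width: 85.0
finger_force: 0.0
t: 1.75
tool_pos: [506.5, -51.4, 295.4]
eef_rot: [180.0, -0.0, -161.7]
force: [-0.4, -0.6, -0.1]
grip_width: 85.2
finger_force: 0.0
t: 2.55
tool_pos: [505.9, -53.0, 295.0]
eef_rot: [180.0, 0.0, -97.4]
force: [0.4, 1.0, 0.1]
grip_width: 60.0
finger_force: 0.0
t: 2.85
tool_pos: [506.0, -53.0, 295.1]
eef_rot: [180.0, 0.0, -89.9]
force: [-0.0, 0.0, 0.6]
grip_width: 60.2
finger_force: 0.0
{'fx': 308.3954462658548, 'fy': 308.3954462658548, 'cx': 278.7261973737678, 'cy': 210.21158409879624, 'xyz': array([ 506.06706231, -130.82379899,  438.51360372]), 'orientation': array([ 1.62192144e+02,  3.46567555e-02, -1.79924152e+02])} [ 1.23201239e+01  8.22997238e+00 -9.26265987e+00 -5.72522154e-03
 -7.25238039e+01 -1.21960462e+01]
```

View pics/w1.png

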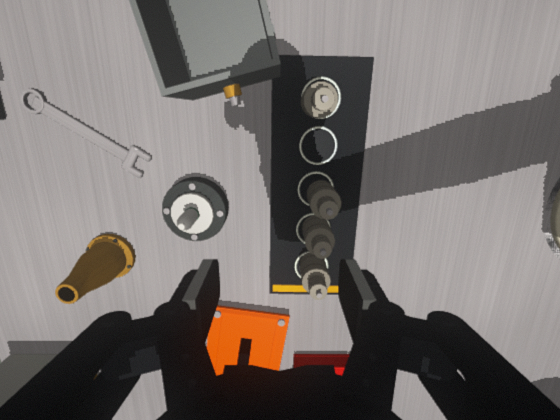

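Wrist view: nipple tops are at s5 (323,97), s3 (330,208), s2 (321,249) and s1 (318,294). The gauge tip is at about (181,221) and ring 4 is empty.

Run:
```python
from h import *
c=np.load('w1.npy',allow_pickle=True).item()
for n,u,v,z in(('s5',323,97,94),('s3',330,208,94),('s2',321,249,94),('s1',318,294,94),('tip',181,221,86),('flange c',192,214,38),('base c',196,208,28),('mat c',273,57,4),('mat',374,57,4),('mat',271,291,4)): print(n,plane(c,u,v,z))
for n in('scene','side'):
  print(n,[tuple(np.round(proj(C[n],p),1)) for p in((456,94,94),)])
im=cv2.imread('pics/w1.png')[180:310,150:350]
cv2.imwrite('pics/c3.png',cv2.resize(im,(800,520),interpolation=2))
```

```text
s5 [ 459.8 -145.    94. ]
s3 [446.1 -23.   94. ]
s2 [454.4  29.6  94. ]
s1 [455.5  92.9  94. ]
tip [624.8  -3.6  86. ]
flange c [624.9   3.5  38. ]
base c [621.6  -2.   28. ]
mat c [ 513.7 -196.6    4. ]
mat [ 384.8 -196.8    4. ]
mat [518.4 145.9   4. ]
scene [(np.float64(320.4), np.float64(204.7))]
side [(np.float64(279.1), np.float64(240.3))]
```

View pics/c3.png

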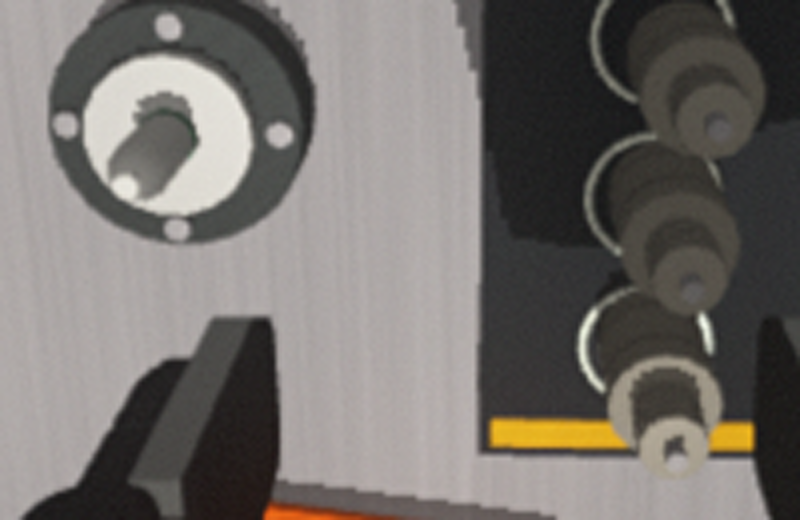

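Crop 3 (4x, offset 150,180): nipples at s1 (677,457), s2 (692,286) and s3 (718,126), gauge tip (126,187), flange centre (168,134).

Run:
```python
from h import *
c=np.load('w1.npy',allow_pickle=True).item()
for n,u,v,z in(('s3',718,126,94),('s2',692,286,94),('s1',677,457,94),('tip',126,187,86),('flange c',168,134,38),('base holes c',172,130,28)): print(n,plane(c,150+u/4-.4,180+v/4-.4,z))
```

```text
s3 [447.  -19.2  94. ]
s2 [452.3  32.4  94. ]
s1 [454.4  92.7  94. ]
tip [625.3   3.3  86. ]
flange c [625.4   2.2  38. ]
base holes c [626.8   4.   28. ]
```

Scaled: -25 mm is -0.5, -24 mm is -0.48.

```bash
python3 steer.py '-0.5,0.17,0.4,0,50;-0.48,0.17,0.52,0,50;-0.48,0.17,0.52,0,50;-0.48,0.17,0.52,0,50;-0.48,0.17,0.52,0,50;-0.49,0.17,0.52,0,50;0,0,0,0,50;0,0,0,0,50'
python3 steer.py '0,0,0.5,0,50;0,0,0.5,0,50;0,0,0.4,0,50;0,0,0.2,0,50;0,0,0.06,0,50;0,0,0,0,50'
python3 steer.py '0,0,0,0,15;0,0,0,0,15;0,0,0,0,15;0,0,0,0,15;0,0,0,0,15;0,0,0,0,15;0,0,0,0,15' 60
```

```text
t: 3.7
tool_pos: [454.6, 92.5, 145.3]
eef_rot: [180.0, -0.0, -89.7]
force: [0.6, -0.4, 0.3]
grip_width: 49.8
finger_force: 0.0
t: 4.3
tool_pos: [455.3, 92.2, 62.9]
eef_rot: [-179.9, 0.0, -89.8]
force: [-0.4, -0.4, 0.3]
grip_width: 50.1
finger_force: 0.0
t: 5.0
tool_pos: [455.0, 92.6, 63.4]
eef_rot: [-179.9, 0.0, -89.7]
force: [-1.6, 0.0, 5.7]
grip_width: 21.2
finger_force: 58.5
```

Scaled: -30 mm is -0.6, -25 mm is -0.5.

```bash
python3 steer.py '0,0,-0.2,0,15;0,0,-0.5,0,15;0,0,-0.6,0,15;0,0,-0.6,0,15;0,0,-0.34,0,15;0,0,0,0,15'
python3 steer.py '0.28,-0.56,0,0,15;0.3,-0.56,0,0,15;0.3,-0.56,0,0,15;0.3,-0.56,0,0,15;0.3,-0.56,0,0,15;0.3,-0.59,0,0,15;0,0,0,0,15;0,0,0,0,15'
python3 - <<'E'
from h import *
s=ctrl.read_state(); print(s['tool_pos'],s['eef_rot'])
c=ctrl.get_calibration('wrist');w=ctrl.snapshot('wrist');np.save('w2.npy',c,allow_pickle=True)
a=ctrl.snapshot('side');b=ctrl.snapshot('scene')
for n,i in(('w2',w),('d2',a),('s2',b)): cv2.imwrite(f'pics/{n}.png',i[:,:,::-1])
def crop(im,u,v,h): u,v=int(u),int(v); return cv2.resize(im[v-h:v+h,u-h:u+h][:,:,::-1],(400,400),interpolation=2)
p=[624.8,3,100]
u,v=proj(c,p);print(u,v)
x=[crop(a,*proj(C['side'],p),35),crop(b,*proj(C['scene'],p),35)]
for n in C: print(n,proj(C[n],p))
cv2.imwrite('pics/c4.png',np.hstack(x))
E
```

```text
t: 5.6
tool_pos: [455.7, 92.9, 177.0]
eef_rot: [-179.7, 0.2, -89.7]
force: [-0.6, 0.2, -3.5]
grip_width: 20.7
finger_force: 59.3
t: 6.4
tool_pos: [623.2, 3.5, 171.6]
eef_rot: [179.7, -0.0, -89.8]
force: [-1.2, -1.3, -3.2]
grip_width: 20.8
finger_force: 59.5
[623.2448409    3.5341493  171.56823442] [ 1.79710575e+02 -1.47322378e-02 -8.98290609e+01]
276.3264665124163 220.7942918711051
scene (np.float64(267.3483607763932), np.float64(224.0992418795065))
side (np.float64(262.3513220078059), np.float64(199.90021467896102))
```

View pics/c4.png

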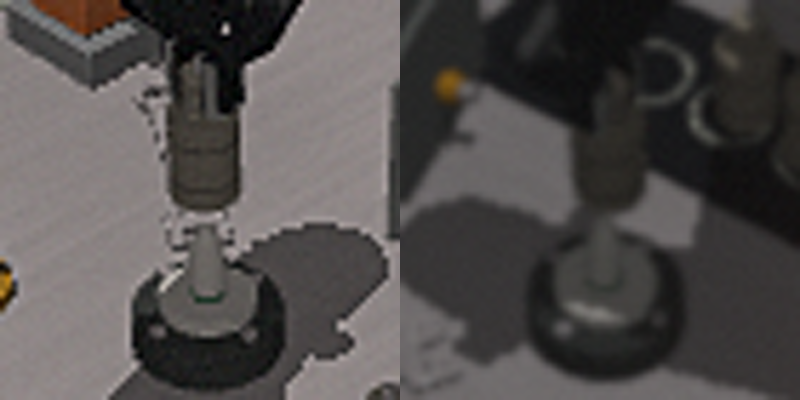

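View pics/w2.png

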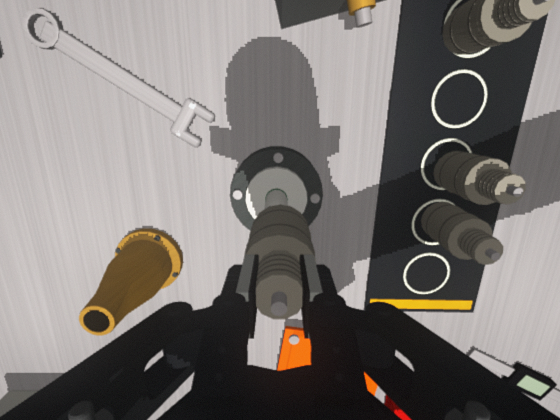

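Both fixed views show the sleeve's axis within 1 px of the pin, about 2 mm. In the wrist view the nipple is at (280,302) and the pin at (276,198).

Run:
```python
from h import *
c=np.load('w2.npy',allow_pickle=True).item()
print(plane(c,280,302,202.2),plane(c,280.5,297,198), plane(c,277,192,38),plane(c,276.8,197,38))
im=cv2.imread('pics/w2.png')
t=im[185:325,225:330]; cv2.imwrite('pics/c5.png',cv2.resize(t,(450,600),interpolation=2))
```

```text
[622.9   2.9 202.2] [622.6   3.2 198. ] [624.4  -3.   38. ] [624.6   1.8  38. ]
```

View pics/c5.png

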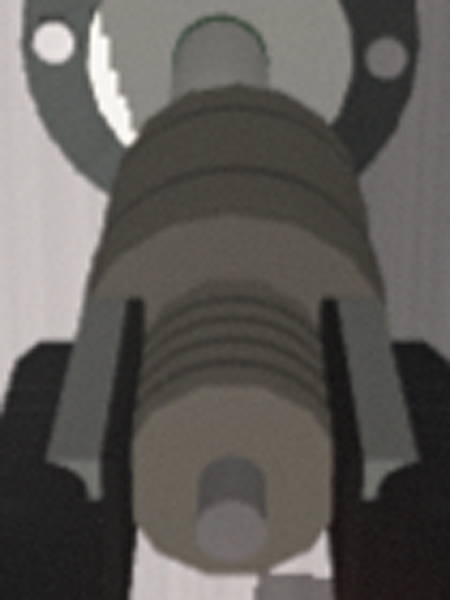

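Run:
```python
from h import *
c=np.load('w2.npy',allow_pickle=True).item()
f=lambda x,y:(225+x/4.286-.4,185+y/4.286-.4)
print('nip',plane(c,*f(231,527),202.2)); print('head c',plane(c,*f(231,480),198.2-4))
print('pin base back edge',plane(c,*f(221,15),38), 'holes mid',plane(c,*f(220,50),28))
s=ctrl.read_state();print(s['tool_pos'],s['force'],s['grip_width'])
```

```text
nip [623.5   5.7 202.2]
head c [623.5   5.5 194.2]
pin base back edge [625.2  -6.7  38. ] holes mid [625.4   3.8  28. ]
[623.10505619   4.3934163  173.49145121] [ 0.57882113  0.30351639 -2.21777812] 20.529504860651123
```

```bash
python3 steer.py '0.046,-0.034,0,0,15;0,0,0.2,0,15;0,0,0.2,0,15;0,0,0.2,0,15;0,0,0.06,0,15;0,0,0,0,15;0,0,0,0,15'
python3 steer.py '0,0,0.04,0,15;0,0,0.04,0,15;0,0,0,0,15'
python3 steer.py '0,0,0.04,0,15;0,0,0,0,15'
```

```text
t: 7.25
tool_pos: [626.3, 1.8, 141.4]
eef_rot: [-180.0, -0.0, -89.7]
force: [0.4, 0.7, -2.3]
grip_width: 21.0
finger_force: 59.6
t: 7.55
tool_pos: [625.9, 1.7, 137.1]
eef_rot: [180.0, 0.0, -89.7]
force: [-0.5, -0.2, -2.5]
grip_width: 20.6
finger_force: 59.6
t: 7.75
tool_pos: [625.9, 1.7, 135.0]
eef_rot: [180.0, 0.0, -89.7]
force: [-1.1, -0.1, -3.2]
grip_width: 20.8
finger_force: 59.6
```

```bash
python3 steer.py '0,0,0.04,0,15;0,0,0,0,15'; python3 steer.py '0,0,0.04,0,15;0,0,0,0,15';  python3 steer.py '0,0,0.04,0,15;0,0,0,0,15'|grep -v rot
```

```text
t: 7.95
tool_pos: [626.0, 1.6, 133.3]
eef_rot: [180.0, -0.0, -89.7]
force: [-0.4, -1.1, -2.3]
grip_width: 20.7
finger_force: 59.7
t: 8.15
tool_pos: [626.4, 1.5, 132.6]
eef_rot: [-179.9, -0.0, -89.7]
force: [-1.7, -1.0, 4.6]
grip_width: 21.2
finger_force: 60.7
t: 8.35
tool_pos: [626.6, 1.4, 132.3]
force: [-4.3, -0.6, 11.0]
grip_width: 21.5
finger_force: 61.6
```

Scaled: -5 mm is -0.1, 1.2 mm is 0.024.

```bash
python3 steer.py '0,0,-0.1,0,15;0,0.024,0,0,15;0,0,0,0,15'; python3 steer.py '0,0,0.04,0,15;0,0,0.04,0,15;0,0,0,0,15;0,0,0,0,15';  python3 steer.py '0,0,0.02,0,15;0,0,0,0,15'|grep -v rot
```

```text
t: 8.65
tool_pos: [625.4, 1.9, 134.2]
eef_rot: [-179.9, 0.0, -89.7]
force: [1.4, -0.4, -1.7]
grip_width: 21.2
finger_force: 59.8
t: 9.05
tool_pos: [626.0, 1.6, 132.4]
eef_rot: [-179.8, -0.0, -89.7]
force: [-1.3, -0.1, 7.4]
grip_width: 21.3
finger_force: 61.0
t: 9.25
tool_pos: [626.1, 1.5, 132.4]
force: [-3.0, -0.8, 10.4]
grip_width: 21.1
finger_force: 61.4
```

Sleeve 1 stops about 13 mm below the tip at the same height after a shift, so it is undersize and goes to the reject tray.

Scaled: -3 mm is -0.06, -25 mm is -0.5.

```bash
python3 steer.py '0,0,-0.3,0,15;0,0,-0.5,0,15;0,0,-0.5,0,15;0,0,-0.06,0,15'|grep -v rot
python3 steer.py '-0.7,0.48,0,0,15;-0.82,0.48,0,0,15;-0.82,0.48,0,0,15;-0.82,0.48,0,0,15;-0.82,0.48,0,0,15;-0.82,0.48,0,0,15;-0.82,0.48,0,0,15;-0.82,0.48,0,0,15'|grep -v rot; python3 steer.py '0,0,0,0,15;0,0,0,0,15'
python3 - <<'E'
from h import *
c=ctrl.get_calibration('wrist');w=ctrl.snapshot('wrist')[:,:,::-1].copy();cv2.imwrite('pics/w3.png',w);np.save('w3.npy',c,allow_pickle=True)
hsv=cv2.cvtColor(w,cv2.COLOR_BGR2HSV)
for nm,lo,hi,z in(('tray',(0,190,40),(4,255,255),30),('cover',(5,200,100),(14,255,255),16)):
    m=cv2.inRange(hsv,lo,hi)
    for q in cv2.findContours(m,0,2)[0]:
        if cv2.contourArea(q)>600:
            W=np.array([plane(c,*p[0],z)[:2] for p in q],np.float32); print(nm,cv2.boundingRect(q),W.min(0),W.max(0),cv2.minAreaRect(W))
E
```

```text
t: 9.65
tool_pos: [626.4, 2.0, 199.9]
force: [0.3, -0.5, -1.8]
grip_width: 21.0
finger_force: 59.8
t: 10.45
tool_pos: [429.2, 323.7, 195.5]
force: [1.4, 0.7, -2.3]
grip_width: 20.8
finger_force: 59.7
t: 10.65
tool_pos: [429.8, 323.2, 195.5]
eef_rot: [179.8, -0.1, -89.6]
force: [0.0, -0.9, -2.9]
grip_width: 20.8
finger_force: 59.9
tray (229, 140, 100, 125) [380.9 271.9] [479.8 407.4] ((430.3910827636719, 339.7145080566406), (135.7177734375, 98.5843276977539), 89.79463195800781)
cover (79, 20, 138, 230) [489.4 166.5] [646.1 395.9] ((567.7567138671875, 281.4072265625), (214.72254943847656, 127.99874877929688), 81.15372467041016)
```

View pics/w3.png

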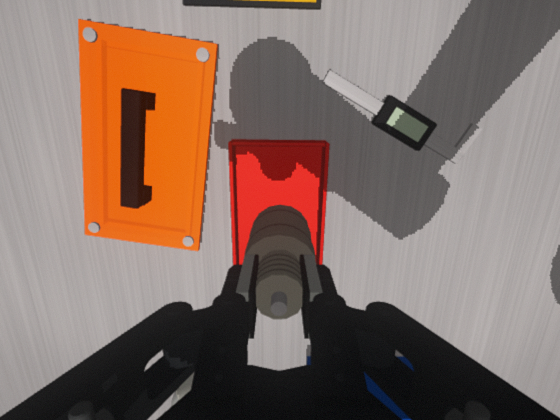

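Wrist view: the tray's rim spans x 381–480 with its near edge at y 272, so its centre is (430.4, 357). The cover is centred at (567.8, 281.4) with yaw -8.85 and its size matches. I'll place sleeve 1 at the tray's far slot, y 405.

```bash
python3 steer.py '-0.4,0,0,0,15;-0.4,-0.012,0,0,15;-0.4,0,0,0,15;-0.44,0,0.4,0,15;0,0,0.5,0,15;0,0,0.5,0,15;0,0,0.5,0,15;0,0,0.4,0,15'|grep -v rot
python3 steer.py '0,0,0.2,0,15;0,0,0.06,0,15;0,0,0.04,0,15;0,0,0,0,15'
```

```text
t: 11.5
tool_pos: [432.1, 403.6, 80.1]
force: [-1.0, -1.1, -3.6]
grip_width: 20.8
finger_force: 59.9
t: 11.9
tool_pos: [432.2, 405.3, 68.1]
eef_rot: [-179.9, 0.1, -89.7]
force: [0.2, 0.0, -2.9]
grip_width: 21.0
finger_force: 59.8
```

Scaled: 2 mm is 0.04, 1 mm is 0.02.

```bash
python3 steer.py '0,0,0.04,0,15;0,0,0.02,0,15;0,0,0,0,15'|grep -v rot
python3 steer.py '0,0,0.02,0,15;0,0,0,0,15'|grep -v rot;python3 steer.py '0,0,0.014,0,15;0,0,0,0,15'|grep -v rot
```

```text
t: 12.2
tool_pos: [431.6, 404.9, 64.6]
force: [0.0, 0.3, -2.9]
grip_width: 21.0
finger_force: 59.8
t: 12.4
tool_pos: [431.7, 405.1, 63.6]
force: [0.1, -0.1, -1.0]
grip_width: 20.9
finger_force: 60.2
t: 12.6
tool_pos: [431.7, 405.2, 63.6]
force: [-2.4, -0.5, 4.1]
grip_width: 20.7
finger_force: 60.5
```

```bash
python3 steer.py '0,0,0,0,50;0,0,0,0,50;0,0,0,0,50;0,0,0,0,50;0,0,-0.3,0,50;0,0,-0.6,0,50;0,0,-0.8,0,50'|grep -v rot
python3 steer.py '0.92,-0.052,0,0,50;0.92,-0.052,0,0,50;0.92,-0.052,0,0,50;0.92,-0.052,0,0,50;0.92,-0.052,0,0,50;0.94,-0.052,0,0,50;0.94,-0.052,0,0,50;0.94,-0.048,0,0,50'|grep -v rot;python3 steer.py '0,0,0.2,0,50;0,0,0,0,50'
python3 - <<'E'
from h import *
b=ctrl.snapshot('side')[:,:,::-1];cv2.imwrite('pics/d3.png',b);cv2.imwrite('pics/c6.png',cv2.resize(b[230:350,150:310],(800,600),interpolation=2))
E
```

```text
t: 13.3
tool_pos: [430.9, 403.7, 146.6]
force: [0.4, 1.3, -0.1]
grip_width: 50.0
finger_force: 0.0
t: 14.1
tool_pos: [453.8, 32.2, 147.9]
force: [0.8, -0.2, 0.1]
grip_width: 50.2
finger_force: 0.0
t: 14.3
tool_pos: [453.1, 32.6, 136.7]
eef_rot: [179.9, -0.0, -89.9]
force: [-0.2, -0.3, -0.2]
grip_width: 49.8
finger_force: 0.0
```

View pics/c6.png

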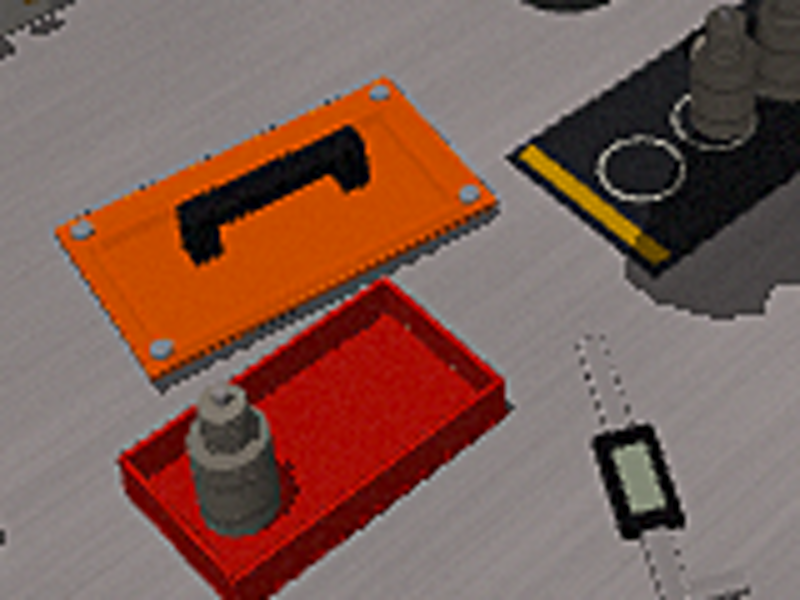

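Sleeve 1 stands upright at the tray's far end (235,460 in the crop) and the cover hasn't moved. Next is sleeve 2.

Scaled: -1.4 mm is -0.028, 0.6 mm is 0.012.

```bash
python3 steer.py '-0.028,0.012,0.4,0,50;0,0,0.5,0,50;0,0,0.34,0,50;0,0,0.18,0,50;0,0,0.054,0,50;0,0,0,0,50'|grep -v rot
python3 steer.py '0,0,0,0,15;0,0,0,0,15;0,0,0,0,15;0,0,0,0,15;0,0,0,0,15;0,0,0,0,15;0,0,0,0,15' 60|grep -v rot
python3 steer.py '0,0,-0.2,0,15;0,0,-0.5,0,15;0,0,-0.6,0,15;0,0,-0.6,0,15;0,0,-0.4,0,15;0,0,0,0,15'
```

```text
t: 14.95
tool_pos: [453.7, 36.1, 64.1]
force: [0.0, 1.1, -0.0]
grip_width: 50.1
finger_force: 0.0
t: 15.65
tool_pos: [453.5, 35.4, 64.7]
force: [-2.2, 0.8, 7.0]
grip_width: 21.1
finger_force: 58.5
t: 16.25
tool_pos: [455.0, 35.9, 181.9]
eef_rot: [-179.6, 0.2, -89.7]
force: [0.9, -0.5, -2.6]
grip_width: 21.0
finger_force: 59.1
```

```bash
python3 steer.py '0.08,-0.48,0,0,15;0.08,-0.48,0,0,15;0.08,-0.48,0,0,15;0.1,-0.48,0,0,15;0.1,-0.48,0,0,15;0.1,-0.5,0,0,15;0.1,-0.5,0,0,15;0,0,0,0,15'|grep -v rot; python3 steer.py '0,0,0,0,15;0,0,0,0,15'
cat > nip.py <<'E'
from h import *
import sys
w=ctrl.snapshot('wrist')[:,:,::-1].copy(); cv2.imwrite(f'pics/{sys.argv[1]}.png',w)
T=cv2.imread('pics/w2.png')[290:325,258:302]
r=cv2.matchTemplate(w[270:345,240:320],T,cv2.TM_CCOEFF_NORMED);_,m,_,l=cv2.minMaxLoc(r)
print('score',m,'shift px',l[0]-18,l[1]-20,'-> offset y vs s1 mm',.46*(l[1]-20)); s=ctrl.read_state(); print(s['tool_pos'],s['force'])
E
python3 nip.py w4
```

```text
t: 17.05
tool_pos: [625.1, 3.5, 175.9]
force: [-0.8, 0.4, -3.5]
grip_width: 21.2
finger_force: 59.3
t: 17.25
tool_pos: [622.1, 4.1, 177.5]
eef_rot: [179.8, -0.0, -89.7]
force: [-0.3, 0.7, -2.8]
grip_width: 20.8
finger_force: 59.3
score 0.8771179914474487 shift px 0 -7 -> offset y vs s1 mm -3.22
[622.29052522   4.20867782 178.09189716] [ 0.07646934 -0.39044932 -2.46003154]
```

```bash
python3 steer.py '-0.014,-0.066,0.1,0,15;0,0,0.2,0,15;0,0,0.2,0,15;0,0,0.2,0,15;0,0,0.08,0,15;0,0,0,0,15;0,0,0,0,15'|grep -v rot
python3 steer.py '0,0,0.02,0,15;0,0,0.02,0,15;0,0,0,0,15'|grep -v rot
python3 steer.py '0,0,0.04,0,15;0,0,0,0,15'|grep -v rot
python3 steer.py '0,0,0.04,0,15;0,0,0,0,15'|grep -v rot
```

```text
t: 18.0
tool_pos: [627.0, 4.8, 140.0]
force: [0.2, -0.8, -3.6]
grip_width: 20.9
finger_force: 59.3
t: 18.3
tool_pos: [626.8, 4.9, 138.0]
force: [0.2, -0.5, -3.2]
grip_width: 20.8
finger_force: 59.3
t: 18.5
tool_pos: [626.6, 4.8, 135.6]
force: [-1.0, -0.5, -3.0]
grip_width: 20.6
finger_force: 59.3
t: 18.7
tool_pos: [626.5, 4.8, 133.5]
force: [0.0, -0.3, -2.8]
grip_width: 21.2
finger_force: 59.3
```

```bash
for i in 1; do :; done; python3 steer.py '0,0.01,0.04,0,15;0,0,0,0,15'|grep -v rot
python3 steer.py '0,0,0.03,0,15;0,0,0,0,15'|grep -v rot
python3 steer.py '0,0,0.03,0,15;0,0,0,0,15'
```

```text
t: 18.9
tool_pos: [626.0, 4.8, 131.6]
force: [-0.6, -1.3, -2.7]
grip_width: 21.3
finger_force: 59.3
t: 19.1
tool_pos: [626.1, 4.8, 130.2]
force: [-0.0, -0.5, -2.8]
grip_width: 20.9
finger_force: 59.3
t: 19.3
tool_pos: [626.1, 4.8, 128.7]
eef_rot: [180.0, -0.0, -89.7]
force: [0.3, 0.5, -4.1]
grip_width: 20.7
finger_force: 59.3
```

Scaled: 5 mm is 0.1.

```bash
python3 steer.py '0,0,0.1,0,15;0,0,0.1,0,15;0,0,0.1,0,15;0,0,0.1,0,15;0,0,0,0,15'|grep -v rot
python3 steer.py '0,0,0.06,0,15;0,0,0.06,0,15;0,0,0.02,0,15;0,0,0,0,15'|grep -v rot
python3 steer.py '0,0,0.03,0,15;0,0,0,0,15;0,0,0,0,15'|grep -v rot
python3 steer.py '0,0,0.03,0,15;0,0,0,0,15;0,0,0,0,15'
```

```text
t: 19.8
tool_pos: [625.6, 4.7, 107.6]
force: [-0.3, 0.0, -2.2]
grip_width: 21.2
finger_force: 59.3
t: 20.2
tool_pos: [626.2, 4.8, 101.7]
force: [0.1, 0.3, -2.2]
grip_width: 21.0
finger_force: 59.3
t: 20.5
tool_pos: [626.3, 4.9, 100.5]
force: [0.2, 0.8, -2.6]
grip_width: 21.0
finger_force: 59.3
t: 20.8
tool_pos: [626.4, 4.9, 99.0]
eef_rot: [-180.0, 0.0, -89.7]
force: [0.2, -1.3, -2.4]
grip_width: 20.7
finger_force: 59.4
```

```bash
python3 steer.py '0,0,0.02,0,15;0,0,0,0,15;0,0,0,0,15'|grep -v rot
python3 steer.py '0,0,0.02,0,15;0,0,0,0,15;0,0,0,0,15'|grep -v rot
```

```text
t: 21.1
tool_pos: [626.5, 4.8, 98.8]
force: [-1.9, -0.2, 4.2]
grip_width: 20.9
finger_force: 60.0
t: 21.4
tool_pos: [626.6, 4.8, 98.8]
force: [-3.9, -0.4, 8.4]
grip_width: 20.8
finger_force: 60.7
```

Sleeve 2 went home (underside 38), so it goes in the purge box. I'll lift straight up, move over the box and measure it.

Careful with the scale: shifts go in shares of 50 mm and turns go in units of 4 degrees. That gives: -20 mm is -0.4, -10 mm is -0.2.

```bash
python3 steer.py '0,0,-0.2,0,15;0,0,-0.4,0,15;0,0,-0.4,0,15;0,0,-0.4,0,15;0,0,-0.4,0,15;0,0,-0.4,0,15;0,0,-0.4,0,15;0,0,0,0,15'|grep -v rot
python3 steer.py '0.5,0.1,0,0,15;0.6,0.1,0,0,15;0.6,0.1,0,0,15;0.6,0.1,0,0,15;0.6,0.12,0,0,15;0.6,0.12,0,0,15;0.6,0.12,0,0,15;0,0,0,0,15'|grep -v rot; python3 steer.py '0,0,0,0,15;0,0,0,0,15'
python3 - <<'E'
from h import *
c=ctrl.get_calibration('wrist');w=ctrl.snapshot('wrist')[:,:,::-1].copy();cv2.imwrite('pics/w5.png',w);np.save('w5.npy',c,allow_pickle=True)
for n,p in(('expected rim corner',(508,-175,116)),('',(620,-146,116)),('',(670,-346,116)),('',(558,-372,116))): print(np.round(proj(c,p)))
E
```

```text
t: 22.2
tool_pos: [628.0, 5.0, 229.8]
force: [0.3, 0.6, -2.3]
grip_width: 21.1
finger_force: 59.4
t: 23.0
tool_pos: [587.6, -203.2, 224.8]
force: [0.8, 0.5, -2.6]
grip_width: 21.0
finger_force: 59.4
t: 23.2
tool_pos: [589.0, -199.7, 225.8]
eef_rot: [179.9, 0.0, -89.7]
force: [-0.4, 0.8, -3.4]
grip_width: 20.9
finger_force: 59.4
[370. 233.]
[245. 262.]
[166.  10.]
[325. -33.]
```

View pics/w5.png

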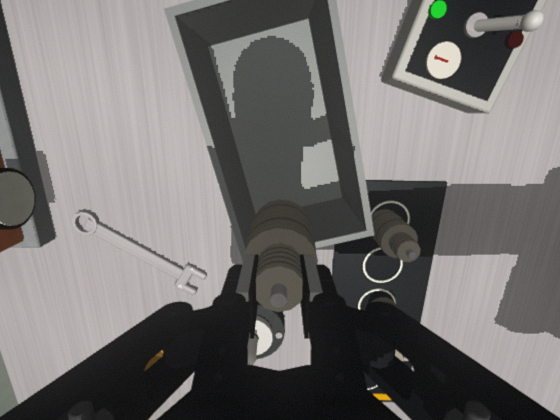

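Wrist view: box rim outer corners at (166,10) and the diagonally opposite (372,234), with the right edge passing through (339,0). The toggle ball is at (533,20) with the green lamp at (438,9) and the red lamp at (515,39).

Run:
```python
from h import *
c=np.load('w5.npy',allow_pickle=True).item()
a=plane(c,166,10,116)[:2];b=plane(c,372,234,116)[:2];e=plane(c,339,0,116)[:2]
print(a,b,e,'diag',np.linalg.norm(a-b),'(240.1 exp)','centre',(a+b)/2)
d=b-e;yaw=np.degrees(np.arctan2(-d[0],d[1]));print('yaw edge',yaw,'yaw diag',np.degrees(np.arctan2((b-a)[1],(b-a)[0]))-np.degrees(np.arctan2(208,-120)))
cen=(a+b)/2;y=np.radians(14)
for o in(-72,-24,24,72): print(o,cen+o*np.array([-np.sin(y),np.cos(y)]))
g=plane(c,438,9,42);r=plane(c,515,39,42);print('lamps',g,r,np.linalg.norm(g-r),'ball',plane(c,533,20,85))
```

```text
[ 670.1 -345.8] [ 506.5 -174.4] [ 547.1 -352.5] diag 236.94497251471702 (240.1 exp) centre [ 588.3 -260.1]
yaw edge 12.841803331750912 yaw diag 13.68455064130471
-72 [ 605.71837648 -329.96129229]
-24 [ 594.10612549 -283.38709743]
24 [ 582.49387451 -236.81290257]
72 [ 570.88162352 -190.23870771]
lamps [ 443.1 -367.6   42. ] [ 366.2 -343.4   42. ] 80.61792604625852 ball [ 384.3 -348.4   85. ]
```

Scaled: 26 mm is 0.52, 22 mm is 0.44.

```bash
python3 steer.py '0.44,-0.06,0,0,15;0.54,-0.07,0,0,15;0.54,-0.07,0,0,15;0.54,-0.07,0,0,15;0.52,-0.06,0,0,15;0,0,0,0,15;0,0,0,0,15'|grep -v rot
python3 steer.py '0,0,0.4,0,15;0,0,0.5,0,15;0,0,0.5,0,15;0,0,0.5,0,15;0,0,0.5,0,15;0,0,0.4,0,15;0,0,0.2,0,15;0,0,0,0,15'|grep -v rot; python3 steer.py '0,0,0.04,0,15;0,0,0,0,15'
```

```text
t: 23.95
tool_pos: [606.4, -328.7, 226.1]
force: [0.2, -0.2, -3.0]
grip_width: 20.9
finger_force: 59.4
t: 24.75
tool_pos: [605.7, -327.8, 75.4]
force: [-0.5, 0.1, -2.5]
grip_width: 20.9
finger_force: 59.5
t: 24.95
tool_pos: [607.2, -329.2, 76.3]
eef_rot: [-179.9, -0.0, -89.7]
force: [0.4, -0.2, -3.5]
grip_width: 20.9
finger_force: 59.5
```

Scaled: 2 mm is 0.04, 3 mm is 0.06.

```bash
python3 steer.py '0,0,0.06,0,15;0,0,0.04,0,15;0,0,0,0,15'|grep -v rot;  python3 steer.py '0,0,0.04,0,15;0,0,0,0,15'|grep -v rot;  python3 steer.py '0,0,0.02,0,15;0,0,0,0,15'|grep -v rot;  python3 steer.py '0,0,0.02,0,15;0,0,0,0,15'|grep -v rot
```

```text
t: 25.25
tool_pos: [606.1, -329.2, 69.8]
force: [-0.8, 0.8, -3.0]
grip_width: 21.0
finger_force: 59.5
t: 25.45
tool_pos: [606.1, -329.2, 67.6]
force: [-0.6, -0.2, -3.0]
grip_width: 20.8
finger_force: 59.5
t: 25.65
tool_pos: [606.4, -329.3, 67.0]
force: [0.1, 0.3, -1.9]
grip_width: 20.9
finger_force: 59.7
t: 25.85
tool_pos: [606.4, -329.5, 66.9]
force: [-1.0, 0.6, 2.2]
grip_width: 21.0
finger_force: 60.0
```

```bash
python3 steer.py '0,0,0,0,40;0,0,0,0,40;0,0,0,0,40;0,0,-0.3,0,40;0,0,-0.6,0,40;0,0,-0.7,0,40;0,0,-0.7,0,40;0,0,0,0,40'|grep -v rot
python3 steer.py '-0.78,0.398,0,0,50;-0.78,0.398,0,0,50;-0.78,0.398,0,0,50;-0.78,0.398,0,0,50;-0.78,0.398,0,0,50;-0.78,0.398,0,0,50;-0.78,0.398,0,0,50;-0.78,0.396,0,0,50'|grep -v rot; python3 steer.py '0,0,0.4,0,50;0,0,0.4,0,50;0,0,0,0,50;0,0,0,0,50'
```

```text
t: 26.65
tool_pos: [609.7, -330.9, 189.4]
force: [0.2, 0.1, 0.3]
grip_width: 40.2
finger_force: 0.0
t: 27.45
tool_pos: [445.2, -16.6, 181.9]
force: [1.0, 0.9, 1.0]
grip_width: 49.8
finger_force: 0.0
t: 27.85
tool_pos: [446.3, -18.0, 141.7]
eef_rot: [-179.9, -0.0, -89.7]
force: [0.1, 0.1, -0.3]
grip_width: 49.6
finger_force: 0.0
```

Scaled: -1 mm is -0.02, -0.4 mm is -0.008.

```bash
python3 steer.py '-0.008,-0.02,0.5,0,50;0,0,0.5,0,50;0,0,0.34,0,50;0,0,0.16,0,50;0,0,0.05,0,50;0,0,0,0,50;0,0,0,0,50'|grep -v rot
python3 steer.py '0,0,0,0,15;0,0,0,0,15;0,0,0,0,15;0,0,0,0,15;0,0,0,0,15;0,0,0,0,15;0,0,0,0,15' 60|grep -v rot
python3 steer.py '0,0,-0.2,0,15;0,0,-0.5,0,15;0,0,-0.6,0,15;0,0,-0.6,0,15;0,0,-0.4,0,15;0,0,0,0,15'
```

```text
t: 28.55
tool_pos: [447.7, -17.4, 64.4]
force: [0.8, -0.7, 0.5]
grip_width: 50.1
finger_force: 0.0
t: 29.25
tool_pos: [447.0, -17.5, 64.2]
force: [-2.5, 0.0, 6.0]
grip_width: 20.8
finger_force: 58.5
t: 29.85
tool_pos: [448.4, -17.1, 181.4]
eef_rot: [-179.6, 0.1, -89.7]
force: [0.7, 1.6, -2.0]
grip_width: 20.8
finger_force: 59.1
```

Scaled: -3 mm is -0.06, -26 mm is -0.52.

```bash
python3 steer.py '-0.06,-0.48,0,0,15;-0.06,-0.51,0,0,15;-0.06,-0.51,0,0,15;-0.06,-0.51,0,0,15;-0.06,-0.51,0,0,15;-0.06,-0.52,0,0,15;-0.06,-0.52,0,0,15;0,0,0,0,15'|grep -v rot; python3 steer.py '0,0,0,0,15;0,0,0,0,15;0,0,0,0,15'
python3 nip.py w6
```

```text
t: 30.65
tool_pos: [626.5, 4.6, 175.6]
force: [0.3, 0.1, -2.2]
grip_width: 21.0
finger_force: 59.3
t: 30.95
tool_pos: [623.7, 4.1, 178.2]
eef_rot: [179.9, -0.0, -89.7]
force: [-0.0, -0.4, -2.0]
grip_width: 21.0
finger_force: 59.3
score 0.5793139934539795 shift px 0 -6 -> offset y vs s1 mm -2.7600000000000002
[623.8923893    4.13152384 178.48980911] [-1.0349171   0.41026219 -2.28676179]
```

Scaled: -2 mm is -0.04, 10 mm is 0.2.

```bash
python3 steer.py '0,-0.04,0.1,0,15;0,0,0.2,0,15;0,0,0.2,0,15;0,0,0.2,0,15;0,0,0.08,0,15;0,0,0,0,15;0,0,0,0,15'|grep -v rot
python3 steer.py '0,0,0.02,0,15;0,0,0.02,0,15;0,0,0,0,15'|grep -v rot
python3 steer.py '0,0,0.04,0,15;0,0,0,0,15'|grep -v rot
python3 steer.py '0,0,0.04,0,15;0,0,0,0,15'|grep -v rot
```

```text
t: 31.7
tool_pos: [626.9, 4.2, 139.5]
force: [-0.4, -0.3, -1.3]
grip_width: 20.7
finger_force: 59.3
t: 32.0
tool_pos: [626.7, 4.3, 137.5]
force: [-0.4, 0.2, -1.6]
grip_width: 20.8
finger_force: 59.3
t: 32.2
tool_pos: [626.5, 4.2, 135.2]
force: [-0.5, 0.1, -1.8]
grip_width: 21.1
finger_force: 59.3
t: 32.4
tool_pos: [626.4, 4.2, 133.0]
force: [-0.0, -0.3, -2.0]
grip_width: 20.9
finger_force: 59.3
```

Scaled: 1.5 mm is 0.03, 0.4 mm is 0.008.

```bash
python3 steer.py '0,0.008,0.03,0,15;0,0,0,0,15'|grep -v rot
python3 steer.py '0,0,0.03,0,15;0,0,0,0,15'|grep -v rot
python3 steer.py '0,0,0.03,0,15;0,0,0,0,15'
```

```text
t: 32.6
tool_pos: [626.1, 4.2, 131.6]
force: [-0.2, -0.5, -2.2]
grip_width: 20.8
finger_force: 59.3
t: 32.8
tool_pos: [626.1, 4.2, 130.2]
force: [-0.4, 0.0, -1.8]
grip_width: 20.9
finger_force: 59.3
t: 33.0
tool_pos: [626.1, 4.3, 128.7]
eef_rot: [180.0, 0.0, -89.7]
force: [0.1, -0.1, -2.9]
grip_width: 20.7
finger_force: 59.3
```

Past the taper, so this one is good so far. I'll continue to the flange, expecting TCP about 98.3.

Scaled: 5 mm is 0.1.

```bash
python3 steer.py '0,0,0.1,0,15;0,0,0.1,0,15;0,0,0.1,0,15;0,0,0.1,0,15;0,0,0,0,15'|grep -v rot
python3 steer.py '0,0,0.06,0,15;0,0,0.06,0,15;0,0,0.02,0,15;0,0,0,0,15'|grep -v rot
python3 steer.py '0,0,0.04,0,15;0,0,0,0,15;0,0,0,0,15'|grep -v rot
python3 steer.py '0,0,0.03,0,15;0,0,0,0,15;0,0,0,0,15'|grep -v rot
python3 steer.py '0,0,0.02,0,15;0,0,0,0,15;0,0,0,0,15'
```

```text
t: 33.5
tool_pos: [625.6, 4.1, 107.7]
force: [-0.5, -0.3, -2.8]
grip_width: 20.8
finger_force: 59.3
t: 33.9
tool_pos: [626.2, 4.2, 101.7]
force: [0.5, 0.4, -2.3]
grip_width: 20.9
finger_force: 59.3
t: 34.2
tool_pos: [626.3, 4.2, 100.0]
force: [-0.7, -0.1, -2.1]
grip_width: 20.9
finger_force: 59.3
t: 34.5
tool_pos: [626.2, 4.2, 98.4]
force: [0.5, -0.2, -2.3]
grip_width: 21.1
finger_force: 59.4
t: 34.8
tool_pos: [626.3, 4.2, 98.3]
eef_rot: [-180.0, -0.0, -89.7]
force: [-3.1, 0.3, 3.8]
grip_width: 20.6
finger_force: 60.0
```

Scaled: 0.7 mm is 0.014.

```bash
python3 steer.py '0,0,0.014,0,15;0,0,0,0,15'|grep -v rot
python3 steer.py '0,0,-0.2,0,15;0,0,-0.4,0,15;0,0,-0.44,0,15;0,0,-0.44,0,15;0,0,-0.44,0,15;0,0,-0.44,0,15;0,0,0,0,15'|grep -v rot
python3 steer.py '0.6,0.08,0,0,15;0.72,0.08,0,0,15;0.74,0.08,0,0,15;0.74,0.08,0,0,15;0.74,0.08,0,0,15;0.74,0.08,0,0,15;0.74,0.08,0,0,15;0.72,0.08,0,0,15'|grep -v rot; python3 steer.py '0,0,0,0,15;0,0,0,0,15'
```

```text
t: 35.0
tool_pos: [626.4, 4.2, 98.2]
force: [-4.2, 0.0, 7.6]
grip_width: 20.8
finger_force: 60.3
t: 35.7
tool_pos: [628.4, 4.5, 218.2]
force: [-0.1, 0.6, -1.1]
grip_width: 21.1
finger_force: 59.4
t: 36.5
tool_pos: [594.8, -284.1, 212.5]
force: [1.1, 1.1, -3.0]
grip_width: 21.0
finger_force: 59.3
t: 36.7
tool_pos: [594.8, -283.4, 212.6]
eef_rot: [179.9, 0.1, -89.9]
force: [-0.7, 0.2, -2.1]
grip_width: 20.7
finger_force: 59.3
```

Scaled: 25 mm is 0.5, 20 mm is 0.4.

```bash
python3 steer.py '0,0,0.4,0,15;0,0,0.5,0,15;0,0,0.5,0,15;0,0,0.5,0,15;0,0,0.5,0,15;0,0,0.3,0,15;0,0,0.12,0,15;0,0,0,0,15'|grep -v rot; python3 steer.py '0,0,0,0,15;0,0,0,0,15'|grep -v rot; python3 steer.py '0,0,0.02,0,15;0,0,0.02,0,15;0,0,0,0,15'|grep -v rot
```

```text
t: 37.5
tool_pos: [595.3, -281.8, 72.5]
force: [-0.4, -0.0, -1.7]
grip_width: 21.2
finger_force: 59.3
t: 37.7
tool_pos: [596.5, -282.8, 75.0]
force: [0.4, -0.4, -2.6]
grip_width: 20.9
finger_force: 59.3
t: 38.0
tool_pos: [595.5, -282.9, 71.9]
force: [-0.1, 0.2, -2.6]
grip_width: 20.7
finger_force: 59.3
```

```bash
python3 steer.py '0,0,0.04,0,15;0,0,0.04,0,15;0,0,0,0,15'|grep -v rot; python3 steer.py '0,0,0.02,0,15;0,0,0,0,15'|grep -v rot; python3 steer.py '0,0,0.02,0,15;0,0,0,0,15'|grep -v rot;python3 steer.py '0,0,0.02,0,15;0,0,0,0,15'|grep -v rot
```

```text
t: 38.3
tool_pos: [595.3, -282.8, 67.2]
force: [0.6, 0.3, -1.6]
grip_width: 20.6
finger_force: 59.3
t: 38.5
tool_pos: [595.5, -282.9, 66.5]
force: [-1.0, -0.4, -1.6]
grip_width: 20.5
finger_force: 59.3
t: 38.7
tool_pos: [595.7, -283.0, 66.4]
force: [-1.7, -0.3, 1.3]
grip_width: 21.0
finger_force: 59.7
t: 38.9
tool_pos: [595.7, -283.2, 66.3]
force: [-3.0, 1.2, 6.3]
grip_width: 20.9
finger_force: 60.2
```

Scaled: -35 mm is -0.7, -30 mm is -0.6.

```bash
python3 steer.py '0,0,0,0,40;0,0,0,0,40;0,0,0,0,40;0,0,-0.3,0,40;0,0,-0.6,0,40;0,0,-0.7,0,40;0,0,-0.7,0,40;0,0,0,0,40'|grep -v rot
python3 steer.py '-0.56,0.54,0,0,50;-0.56,0.54,0,0,50;-0.56,0.54,0,0,50;-0.56,0.54,0,0,50;-0.552,0.56,0,0,50;0,0,0,0,50;0,0,0,0,50'
python3 - <<'E'
from h import *
c=np.load('w5.npy',allow_pickle=True).item(); print(plane(c,408.5,255,94))
im=cv2.imread('pics/w5.png')[225:275,375:430]
c1=np.load('w1.npy',allow_pickle=True).item(); i1=cv2.imread('pics/w1.png')[75:120,300:350]
w=ctrl.snapshot('wrist')[:,:,::-1].copy();cv2.imwrite('pics/w7.png',w)
cv2.imwrite('pics/c7.png',np.hstack([cv2.resize(im,(400,400),interpolation=2),cv2.resize(i1,(400,400),interpolation=2)]))
E
```

```text
t: 39.7
tool_pos: [599.8, -284.2, 187.8]
force: [0.5, 0.5, 0.5]
grip_width: 39.7
finger_force: 0.0
t: 40.4
tool_pos: [459.6, -143.4, 180.9]
eef_rot: [-179.8, -0.0, -89.6]
force: [0.0, 0.5, -0.4]
grip_width: 50.0
finger_force: 0.0
[ 461.2 -143.3   94. ]
```

View pics/c7.png

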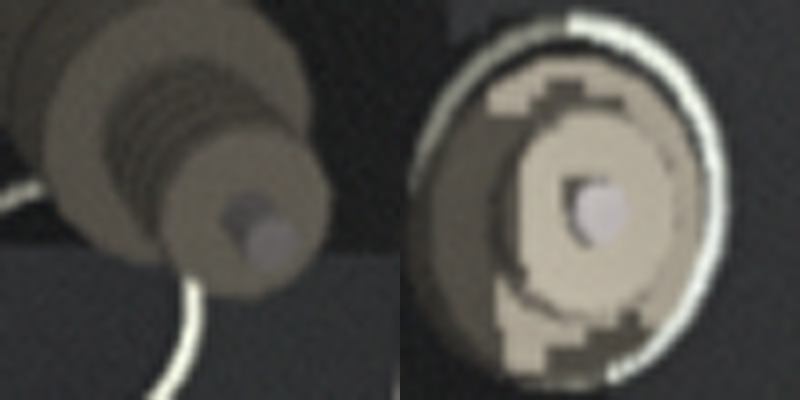

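Crop 7: sleeve 5's nipple is at (270,243) in the left half and (600,210) in the right half. That puts it at about (458.4, -143.3).

Scaled: 20 mm is 0.4, 5 mm is 0.1.

```bash
python3 steer.py '-0.01,0.02,0.5,0,50;0,0,0.5,0,50;0,0,0.5,0,50;0,0,0.4,0,50;0,0,0.28,0,50;0,0,0.1,0,50;0,0,0.04,0,50;0,0,0,0,50'|grep -v rot
python3 steer.py '0,0,0,0,50;0,0,0,0,15;0,0,0,0,15;0,0,0,0,15;0,0,0,0,15;0,0,0,0,15;0,0,0,0,15;0,0,0,0,15' 60|grep -v rot
python3 steer.py '0,0,-0.2,0,15;0,0,-0.5,0,15;0,0,-0.6,0,15;0,0,-0.6,0,15;0,0,-0.4,0,15;0,0,0,0,15'
```

```text
t: 41.25
tool_pos: [458.8, -143.7, 63.9]
force: [-0.2, 0.8, 0.6]
grip_width: 49.7
finger_force: 0.0
t: 42.05
tool_pos: [458.2, -143.5, 64.5]
force: [-1.7, 0.4, 6.1]
grip_width: 20.8
finger_force: 58.5
t: 42.65
tool_pos: [459.6, -143.5, 181.6]
eef_rot: [-179.6, -0.0, -89.7]
force: [0.8, 0.7, -3.2]
grip_width: 21.0
finger_force: 59.2
```

```bash
python3 steer.py '-0.38,-0.44,0,0,15;-0.42,-0.48,0,0,15;-0.42,-0.48,0,0,15;-0.42,-0.48,0,0,15;-0.42,-0.48,0,0,15;-0.42,-0.48,0,0,15;-0.45,-0.49,0,0,15;0,0,0,0,15'|grep -v rot; python3 steer.py '0,0,0,0,15;0,0,0,0,15;0,0,0,0,15'
python3 nip.py w8
python3 - <<'E'
import cv2
a=cv2.imread('pics/w8.png')[270:345,240:320]
for n in('w4','w6'):
    T=cv2.imread(f'pics/{n}.png')[284:319,258:302]
    print(n,cv2.minMaxLoc(cv2.matchTemplate(a,T,cv2.TM_CCOEFF_NORMED))[1::2], 'ref (18,14)')
E
```

```text
t: 43.45
tool_pos: [625.5, 6.4, 175.6]
force: [-1.0, -0.1, -2.2]
grip_width: 21.0
finger_force: 59.3
t: 43.75
tool_pos: [622.8, 3.1, 178.2]
eef_rot: [179.9, -0.0, -89.8]
force: [-0.2, -0.6, -3.0]
grip_width: 20.5
finger_force: 59.3
score 0.5826369524002075 shift px 0 -6 -> offset y vs s1 mm -2.7600000000000002
[623.02481887   3.13349904 178.60560252] [-0.38214853 -0.02509342 -3.43895156]
w4 (0.6611701846122742, (18, 15)) ref (18,14)
w6 (0.9163899421691895, (18, 15)) ref (18,14)
```

```bash
python3 steer.py '-0.014,-0.054,0.1,0,15;0,0,0.2,0,15;0,0,0.2,0,15;0,0,0.2,0,15;0,0,0.08,0,15;0,0,0,0,15;0,0,0,0,15'|grep -v rot
python3 steer.py '0,0,0.02,0,15;0,0,0.02,0,15;0,0,0,0,15'|grep -v rot
python3 steer.py '0,0,0.04,0,15;0,0,0,0,15'|grep -v rot
python3 steer.py '0,0,0.03,0,15;0,0,0,0,15'|grep -v rot
python3 steer.py '0,0,0.03,0,15;0,0,0,0,15'|grep -v rot
```

```text
t: 44.5
tool_pos: [626.8, 4.5, 139.8]
force: [-0.3, -0.0, -2.9]
grip_width: 20.8
finger_force: 59.3
t: 44.8
tool_pos: [626.5, 4.5, 137.9]
force: [-1.1, 0.1, -3.6]
grip_width: 20.6
finger_force: 59.3
t: 45.0
tool_pos: [626.2, 4.3, 135.7]
force: [-0.8, -0.9, -1.6]
grip_width: 20.7
finger_force: 59.5
t: 45.2
tool_pos: [626.1, 4.2, 134.4]
force: [-2.1, -1.1, 0.5]
grip_width: 20.4
finger_force: 59.8
t: 45.4
tool_pos: [626.3, 4.2, 133.8]
force: [-2.7, -1.6, 3.9]
grip_width: 21.0
finger_force: 60.5
```

Scaled: 0.8 mm is 0.016, -5 mm is -0.1.

```bash
python3 steer.py '0,0,-0.1,0,15;0.016,0.016,0,0,15;0,0,0,0,15'|grep -v rot; python3 steer.py '0,0,0.04,0,15;0,0,0.04,0,15;0,0,0,0,15'|grep -v rot;  python3 steer.py '0,0,0.02,0,15;0,0,0,0,15'|grep -v rot; python3 steer.py '0,0,0.03,0,15;0,0,0,0,15'
```

```text
t: 45.7
tool_pos: [626.0, 4.1, 137.5]
force: [0.5, 0.3, -2.5]
grip_width: 21.1
finger_force: 59.4
t: 46.0
tool_pos: [625.7, 3.7, 134.0]
force: [-1.8, -1.2, 0.1]
grip_width: 20.8
finger_force: 60.0
t: 46.2
tool_pos: [625.9, 3.6, 133.8]
force: [-1.2, -1.3, 4.3]
grip_width: 21.2
finger_force: 60.3
t: 46.4
tool_pos: [626.1, 3.5, 133.6]
eef_rot: [-179.9, -0.0, -89.7]
force: [-3.0, -0.5, 10.1]
grip_width: 21.1
finger_force: 61.1
```

Sleeve 5 is also undersize: it stopped twice at underside 73. It goes in the tray's near slot.

```bash
python3 steer.py '0,0,-0.3,0,15;0,0,-0.5,0,15;0,0,-0.5,0,15;0,0,-0.04,0,15'|grep -v rot
python3 steer.py '-0.66,0.46,0,0,15;-0.78,0.5,0,0,15;-0.78,0.5,0,0,15;-0.78,0.5,0,0,15;-0.78,0.5,0,0,15;-0.78,0.5,0,0,15;-0.78,0.48,0,0,15;-0.77,0.472,0,0,15'|grep -v rot; python3 steer.py '0,0,0,0,15;0,0,0,0,15'
python3 - <<'E'
from h import *
c=ctrl.get_calibration('wrist');w=ctrl.snapshot('wrist')[:,:,::-1].copy();cv2.imwrite('pics/w9.png',w)
hsv=cv2.cvtColor(w,cv2.COLOR_BGR2HSV)
for nm,lo,hi,z in(('tray',(0,190,40),(4,255,255),30),('cover',(5,200,100),(14,255,255),16)):
    m=cv2.inRange(hsv,lo,hi)
    for q in cv2.findContours(m,0,2)[0]:
        if cv2.contourArea(q)>600:
            W=np.array([plane(c,*p[0],z)[:2] for p in q],np.float32); print(nm,cv2.boundingRect(q),W.min(0),W.max(0),cv2.minAreaRect(W))
E
```

```text
t: 46.8
tool_pos: [627.9, 4.2, 201.2]
force: [0.4, -0.2, -2.3]
grip_width: 20.6
finger_force: 59.5
t: 47.6
tool_pos: [426.7, 309.5, 196.5]
force: [0.3, 0.6, -3.2]
grip_width: 21.1
finger_force: 59.5
t: 47.8
tool_pos: [427.3, 308.9, 196.6]
eef_rot: [179.9, -0.1, -89.6]
force: [-0.3, -0.8, -2.5]
grip_width: 21.1
finger_force: 59.7
tray (231, 153, 95, 112) [380.9 270.6] [475.2 393.9] ((427.68096923828125, 332.0817565917969), (94.26836395263672, 123.0361557006836), 0.38453343510627747)
cover (43, 30, 138, 226) [521.9 160.5] [679.9 390.1] ((600.6068115234375, 275.51123046875), (214.82411193847656, 128.13861083984375), 81.2437973022461)
```

The cover has been knocked about 33 mm to (600.6, 275.5), and I'll use that position. Placing sleeve 5 now.

```bash
python3 steer.py '0,-0.06,0.4,0,15;0,0,0.5,0,15;0,0,0.5,0,15;0,0,0.5,0,15;0,0,0.4,0,15;0,0,0.2,0,15;0,0,0,0,15;0,0,0,0,15'|grep -v rot; python3 steer.py '0,0,0.04,0,15;0,0,0.04,0,15;0,0,0,0,15'|grep -v rot;python3 steer.py '0,0,0.02,0,15;0,0,0,0,15'|grep -v rot
```

```text
t: 48.65
tool_pos: [432.5, 308.3, 73.7]
force: [0.9, -0.1, -2.7]
grip_width: 20.6
finger_force: 59.6
t: 48.95
tool_pos: [431.7, 308.5, 69.6]
force: [0.0, -0.8, -3.3]
grip_width: 20.8
finger_force: 59.6
t: 49.15
tool_pos: [431.6, 308.4, 68.3]
force: [0.7, -0.3, -3.4]
grip_width: 21.3
finger_force: 59.6
```

Scaled: 1 mm is 0.02.

```bash
python3 steer.py '0,0,0.02,0,15;0,0,0,0,15'|grep -v rot;python3 steer.py '0,0,0.02,0,15;0,0,0,0,15'|grep -v rot
```

```text
t: 49.35
tool_pos: [431.6, 308.3, 67.1]
force: [-0.3, -0.6, -3.3]
grip_width: 20.7
finger_force: 59.6
t: 49.55
tool_pos: [431.6, 308.3, 66.1]
force: [0.4, 0.3, -2.3]
grip_width: 20.9
finger_force: 59.6
```

```bash
python3 steer.py '0,0,0.02,0,15;0,0,0,0,15'|grep -v rot;python3 steer.py '0,0,0.014,0,15;0,0,0,0,15'|grep -v rot;python3 steer.py '0,0,0.014,0,15;0,0,0,0,15'|grep -v rot
```

```text
t: 49.75
tool_pos: [431.6, 308.3, 65.1]
force: [-0.8, 0.9, -2.8]
grip_width: 20.8
finger_force: 59.6
t: 49.95
tool_pos: [431.7, 308.4, 64.6]
force: [-0.2, 0.1, -2.1]
grip_width: 20.9
finger_force: 60.0
t: 50.15
tool_pos: [431.8, 308.5, 64.6]
force: [-2.7, -1.2, 4.0]
grip_width: 21.4
finger_force: 60.5
```

Scaled: -35 mm is -0.7, -30 mm is -0.6.

```bash
python3 steer.py '0,0,0,0,50;0,0,0,0,50;0,0,0,0,50;0,0,0,0,50;0,0,-0.3,0,50;0,0,-0.6,0,50;0,0,-0.7,0,50;0,0,-0.7,0,50'|grep -v rot
python3 steer.py '0.11,-0.56,0,0,50;0.11,-0.56,0,0,50;0.11,-0.56,0,0,50;0.11,-0.56,0,0,50;0.11,-0.56,0,0,50;0.11,-0.576,0,0,50;0,0,0,1.125,50;0,0,0,1.125,50'|grep -v rot; python3 steer.py '0,0,0,0,50;0,0,0,0,50;0,0,0,0,50'
python3 - <<'E'
from h import *
c=ctrl.get_calibration('wrist');w=ctrl.snapshot('wrist')[:,:,::-1].copy();cv2.imwrite('pics/w10.png',w)
hsv=cv2.cvtColor(w,cv2.COLOR_BGR2HSV)
m=cv2.inRange(hsv,(5,200,100),(14,255,255))
for q in cv2.findContours(m,0,2)[0]:
    if cv2.contourArea(q)>600:
        W=np.array([plane(c,*p[0],16)[:2] for p in q],np.float32); print(cv2.boundingRect(q),W.min(0),W.max(0),cv2.minAreaRect(W))
dk=cv2.inRange(hsv,(0,0,0),(180,255,60))
for n in C:
  w=ctrl.snapshot(n)[:,:,::-1].copy();hsv=cv2.cvtColor(w,cv2.COLOR_BGR2HSV); cv2.imwrite(f'pics/{n}10.png',w)
E
```

```text
t: 50.95
tool_pos: [431.5, 308.1, 179.8]
force: [-0.5, 0.7, 0.4]
grip_width: 49.8
finger_force: 0.0
t: 51.75
tool_pos: [601.4, 275.5, 177.8]
force: [-0.1, 0.2, -1.0]
grip_width: 50.3
finger_force: 0.0
t: 52.05
tool_pos: [600.5, 276.2, 178.9]
eef_rot: [-180.0, 0.0, -98.7]
force: [0.2, -0.9, 0.3]
grip_width: 50.1
finger_force: 0.0
(210, 77, 138, 207) [522.7 160.4] [674.2 389.9] ((600.9794311523438, 275.81048583984375), (214.53616333007812, 127.13980102539062), 81.31123352050781)
```

View pics/w10.png

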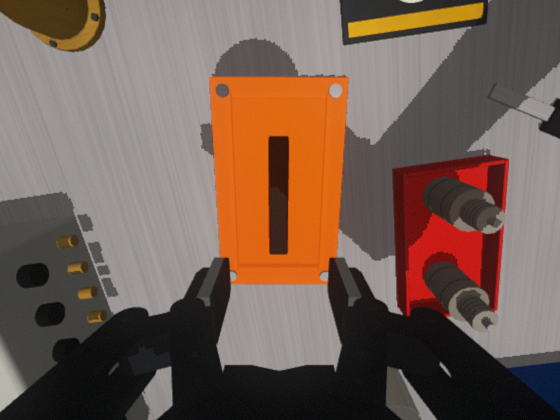

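The cover is square between the fingers with the handle centred near (279,195), and both rejects stand upright in the tray. Before lifting it I'll go back empty-handed and measure the box rim properly with edge fits.

```bash
python3 steer.py '0.84,-0.11,-0.4,0,50;0.86,-0.11,-0.4,0,50;0.86,-0.11,-0.4,0,50;0.86,-0.11,-0.4,0,50;0.86,-0.11,-0.4,0,50;0.86,-0.11,-0.4,0,50;0.86,-0.11,0,0,50;0.86,-0.11,0,0,50'|grep -v rot
python3 steer.py '0.86,-0.11,0,0,50;0.86,-0.11,0,0,50;0.86,-0.11,0,0,50;0.86,-0.11,0,0,50;0.8,-0.12,0,0,50;0,0,0,0,50;0,0,0,0,50;0,0,0,0,50'
cat > rim.py <<'E'
from h import *
c=ctrl.get_calibration('wrist');w=ctrl.snapshot('wrist')[:,:,::-1].copy();cv2.imwrite('pics/w11.png',w);np.save('w11.npy',c,allow_pickle=True)
g=cv2.GaussianBlur(cv2.cvtColor(w,cv2.COLOR_BGR2GRAY),(3,3),0).astype(np.float32)
cen=np.array([588.3,-260.1]);y=np.radians(13.4);X=np.array([np.cos(y),np.sin(y)]);Y=np.array([-X[1],X[0]])
for nm,n,t,h,L in(('+x',X,Y,60,104),('-x',-X,Y,60,104),('+y',Y,X,104,60),('-y',-Y,X,104,60)):
  for kind,hh,LL in(('outer',h,L),('inner',h-6,L-6)):
    P=[]
    for s in np.linspace(-.85,.85,40)*LL:
        o=np.arange(-5,5.01,.25); q=np.array([proj(c,(*(cen+n*(hh+a)+t*s),116)) for a in o],np.float32)
        if (q<2).any() or (q[:,0]>557).any() or (q[:,1]>417).any(): continue
        v=cv2.remap(g,q[:,0].reshape(1,-1),q[:,1].reshape(1,-1),1)[0]; d=np.abs(v[4:]-v[:-4]); k=d.argmax()
        if d[k]>6: P.append((s,hh+o[k+2]))
    P=np.array(P)
    if len(P)<8: print(nm,kind,'few',len(P)); continue
    med=np.median(P[:,1]);P=P[abs(P[:,1]-med)<2.5];f=np.polyfit(P[:,0],P[:,1],1);print(nm,kind,len(P),'dist %.1f (exp %d)'%(f[1],hh),'slope deg %.2f'%np.degrees(np.arctan(f[0])),'rms %.2f'%np.std(P[:,1]-np.polyval(f,P[:,0])))
E
python3 rim.py
```

```text
t: 53.0
tool_pos: [591.9, -71.1, 300.2]
force: [1.3, -1.0, -0.4]
grip_width: 49.9
finger_force: 0.0
t: 53.8
tool_pos: [587.5, -282.6, 298.9]
eef_rot: [-180.0, 0.0, -98.7]
force: [0.5, -0.1, -0.5]
grip_width: 49.9
finger_force: 0.0
+x outer 26 dist 60.1 (exp 60) slope deg -0.52 rms 0.33
+x inner 25 dist 58.3 (exp 54) slope deg 0.20 rms 0.37
-x outer 24 dist 60.2 (exp 60) slope deg 0.77 rms 0.49
-x inner 30 dist 54.1 (exp 54) slope deg 0.43 rms 0.60
+y outer 27 dist 99.9 (exp 104) slope deg 0.48 rms 0.75
+y inner 24 dist 98.5 (exp 98) slope deg 0.02 rms 0.77
-y outer 25 dist 104.2 (exp 104) slope deg -0.49 rms 0.17
-y inner 29 dist 97.7 (exp 98) slope deg -0.49 rms 1.05
```

Outer edges came out at 60.1/60.2 and 104.2, and the slopes give yaw 14.0. The box centre (588.3, -260.1) is confirmed. Back to the cover.

Scaled: -43 mm is -0.86, -42 mm is -0.84.

```bash
python3 steer.py '-0.84,0.11,0,0,50;-0.86,0.11,0,0,50;-0.86,0.11,0,0,50;-0.86,0.11,0,0,50;-0.86,0.11,0,0,50;-0.86,0.11,0,0,50;-0.86,0.11,0,0,50;-0.86,0.11,0,0,50'|grep -v rot
python3 steer.py '-0.86,0.11,0.4,0,50;-0.86,0.11,0.5,0,50;-0.86,0.11,0.5,0,50;-0.86,0.11,0.5,0,50;-0.78,0.1,0.5,0,50;0,0,0,0,50;0,0,0,0,50;0,0,0,0,50'
python3 - <<'E'
from h import *
s=ctrl.read_state()
c=ctrl.get_calibration('wrist');w=ctrl.snapshot('wrist')[:,:,::-1].copy();cv2.imwrite('pics/w12.png',w)
hsv=cv2.cvtColor(w,cv2.COLOR_BGR2HSV)
m=cv2.inRange(hsv,(5,200,100),(14,255,255))
for q in cv2.findContours(m,0,2)[0]:
    if cv2.contourArea(q)>600:
        W=np.array([plane(c,*p[0],16)[:2] for p in q],np.float32); print(cv2.boundingRect(q),cv2.minAreaRect(W))
print(s['tool_pos'],s['eef_rot'])
E
```

```text
t: 54.65
tool_pos: [595.3, 65.5, 299.5]
force: [0.3, 0.7, -0.6]
grip_width: 50.1
finger_force: 0.0
t: 55.45
tool_pos: [601.4, 275.2, 180.2]
eef_rot: [-179.9, 0.1, -98.7]
force: [0.7, 0.8, 0.1]
grip_width: 49.7
finger_force: 0.0
(212, 78, 137, 206) ((601.0677490234375, 275.9036560058594), (214.61985778808594, 127.27521514892578), 81.30680847167969)
[601.44784269 275.24144377 180.20002651] [-1.79908512e+02  6.03231157e-02 -9.86766604e+01]
```

Scaled: 25 mm is 0.5, 30 mm is 0.6.

```bash
python3 steer.py '-0.012,0,0.5,0,50;0,0,0.6,0,50;0,0,0.6,0,50;0,0,0.6,0,50;0,0,0.4,0,50;0,0,0.2,0,50;0,0,0.08,0,50;0,0,0,0,50'|grep -v rot
python3 steer.py '0,0,0.11,0,50;0,0,0,0,50;0,0,0,0,50'
python3 steer.py '0,0,0,0,8;0,0,0,0,8;0,0,0,0,8;0,0,0,0,8;0,0,0,0,8;0,0,0,0,8;0,0,0,0,8;0,0,0,0,8' 100|grep -v rot
```

```text
t: 56.3
tool_pos: [602.2, 275.4, 30.8]
force: [0.0, -0.5, 0.4]
grip_width: 49.8
finger_force: 0.0
t: 56.6
tool_pos: [601.7, 275.6, 24.9]
eef_rot: [-180.0, 0.0, -98.7]
force: [0.3, 0.4, 0.1]
grip_width: 50.1
finger_force: 0.0
t: 57.4
tool_pos: [601.6, 275.6, 24.9]
force: [-1.4, -0.2, 5.1]
grip_width: 16.3
finger_force: 98.3
```

```bash
python3 steer.py '0,0,-0.16,0,8;0,0,-0.4,0,8;0,0,-0.56,0,8;0,0,-0.6,0,8;0,0,-0.6,0,8;0,0,-0.6,0,8;0,0,-0.58,0,8;0,0,0,0,8'|grep -v rot
python3 steer.py '0.4,-0.05,0,0,8;0.72,-0.09,0,0,8;0.72,-0.09,0,0,8;0.72,-0.09,0,0,8;0.72,-0.09,0,0,8;0.72,-0.09,0,0,8;0.72,-0.09,0,0,8;0.72,-0.092,0,0,8'|grep -v rot
python3 steer.py '0.76,-0.1,0,0,8;0.76,-0.1,0,0,8;0.76,-0.1,0,0,8;0.76,-0.1,0,0,8;0.76,-0.1,0,0,8;0.76,-0.1,0,0,8;0.6,-0.074,0,0,8;0,0,0,0,8'|grep -v rot
python3 steer.py '0,0,0,-1.875,8;0,0,0,-1.875,8;0,0,0,-1.925,8;0,0,0,0,8;0,0,0,0,8;0,0,0,0,8'
```

```text
t: 58.2
tool_pos: [603.5, 276.4, 203.7]
force: [0.6, 0.5, -2.9]
grip_width: 16.2
finger_force: 98.1
t: 59.0
tool_pos: [591.8, -0.8, 196.6]
force: [-0.2, 0.2, -3.7]
grip_width: 16.0
finger_force: 98.0
t: 59.8
tool_pos: [585.5, -262.4, 196.0]
force: [0.2, 0.6, -3.9]
grip_width: 16.1
finger_force: 98.0
t: 60.4
tool_pos: [587.6, -258.5, 198.5]
eef_rot: [179.9, 0.0, -76.1]
force: [-0.1, 0.4, -2.7]
grip_width: 16.3
finger_force: 98.0
```

```bash
cat > cov.py <<'E'
from h import *
s=ctrl.read_state();c=ctrl.get_calibration('wrist');w=ctrl.snapshot('wrist')[:,:,::-1].copy();cv2.imwrite('pics/wc.png',w)
z=s['tool_pos'][2]-24.9+16
hsv=cv2.cvtColor(w,cv2.COLOR_BGR2HSV);m=cv2.inRange(hsv,(4,180,60),(15,255,255))
q=np.vstack([q for q in cv2.findContours(m,0,2)[0] if cv2.contourArea(q)>300])
W=np.array([plane(c,*p[0],z)[:2] for p in q],np.float32);print(cv2.boundingRect(q),cv2.minAreaRect(W),s['tool_pos'],s['eef_rot'],s['grip_width'],s['force'])
E
python3 cov.py
```

```text
(135, 41, 289, 270) ((596.5075073242188, -295.089599609375), (128.1043243408203, 139.07806396484375), 13.832829475402832) [ 587.59098178 -258.45600213  198.52533414] [ 1.79926523e+02  4.94781760e-02 -7.61436892e+01] 16.277927790411848 [-0.0808134   0.39512087 -2.66268929]
```

Scaled: -0.4 mm is -0.008, 15 mm is 0.3, -0.2 degrees is -0.05.

```bash
python3 steer.py '0.05,-0.008,0,-0.05,8;0,0,0.3,0,8;0,0,0.3,0,8;0,0,0.3,0,8;0,0,0.14,0,8;0,0,0,0,8;0,0,0,0,8;0,0,0,0,8'; python3 cov.py
```

```text
t: 61.25
tool_pos: [589.8, -261.2, 148.5]
eef_rot: [-179.9, -0.1, -75.8]
force: [-0.5, 1.3, -3.5]
grip_width: 16.0
finger_force: 97.9
(135, 41, 289, 270) ((598.9439086914062, -297.9360656738281), (127.91534423828125, 139.18714904785156), 14.17514419555664) [ 589.75974768 -261.24161123  148.53091721] [-1.79895723e+02 -6.65691947e-02 -7.58278938e+01] 15.992414717240067 [-0.45694645  1.3269734  -3.47503719]
```

```bash
python3 steer.py '-0.012,0.018,0.06,0,8;0,0,0.04,0,8;0,0,0,0,8;0,0,0,0,8'|grep -v rot;python3 steer.py '0,0,0.04,0,8;0,0,0,0,8;0,0,0,0,8'|grep -v rot;python3 steer.py '0,0,0.04,0,8;0,0,0,0,8;0,0,0,0,8'|grep -v rot;python3 steer.py '0,0,0.03,0,8;0,0,0,0,8;0,0,0,0,8'|grep -v rot
```

```text
t: 61.7
tool_pos: [588.0, -260.6, 142.3]
force: [0.1, 0.1, -3.6]
grip_width: 16.5
finger_force: 97.9
t: 62.0
tool_pos: [588.0, -260.6, 140.3]
force: [0.9, 0.0, -4.5]
grip_width: 16.1
finger_force: 97.9
t: 62.3
tool_pos: [588.0, -260.7, 138.3]
force: [-0.2, 0.2, -3.2]
grip_width: 16.4
finger_force: 97.9
t: 62.6
tool_pos: [588.0, -260.6, 136.8]
force: [-1.0, 0.1, -3.7]
grip_width: 15.6
finger_force: 97.9
```

```bash
python3 steer.py '0,0,0.04,0,8;0,0,0,0,8;0,0,0,0,8'|grep -v rot;python3 steer.py '0,0,0.04,0,8;0,0,0,0,8;0,0,0,0,8'|grep -v rot;python3 steer.py '0,0,0.03,0,8;0,0,0,0,8;0,0,0,0,8'|grep -v rot;python3 steer.py '0,0,0.02,0,8;0,0,0,0,8;0,0,0,0,8'
```

```text
t: 62.9
tool_pos: [588.0, -260.6, 134.7]
force: [-0.4, 0.2, -4.2]
grip_width: 16.4
finger_force: 97.9
t: 63.2
tool_pos: [588.0, -260.6, 132.8]
force: [0.8, 0.2, -3.6]
grip_width: 16.1
finger_force: 97.9
t: 63.5
tool_pos: [588.0, -260.7, 131.3]
force: [-0.2, 0.4, -3.4]
grip_width: 16.2
finger_force: 97.9
t: 63.8
tool_pos: [588.2, -260.7, 130.9]
eef_rot: [-180.0, -0.0, -75.8]
force: [-0.2, -0.2, -0.4]
grip_width: 16.5
finger_force: 98.5
```

Scaled: 1 mm is 0.02.

```bash
python3 steer.py '0,0,0.02,0,8;0,0,0,0,8;0,0,0,0,8'|grep -v rot
python3 steer.py '0,0,0,0,50;0,0,0,0,50;0,0,0,0,50;0,0,0,0,50;0,0,0,0,50' 30|grep -v rot
python3 steer.py '0,0,-0.2,0,50;0,0,-0.5,0,50;0,0,-0.5,0,50;0,0,-0.5,0,50;0,0,0,0,50;0,0,0,0,50'|grep -v rot
python3 - <<'E'
from h import *
c=ctrl.get_calibration('wrist');w=ctrl.snapshot('wrist')[:,:,::-1].copy();cv2.imwrite('pics/wd.png',w)
hsv=cv2.cvtColor(w,cv2.COLOR_BGR2HSV);m=cv2.inRange(hsv,(4,180,60),(15,255,255))
q=np.vstack([q for q in cv2.findContours(m,0,2)[0] if cv2.contourArea(q)>300])
for z in(122,126):
    W=np.array([plane(c,*p[0],z)[:2] for p in q],np.float32);print(z,cv2.boundingRect(q),cv2.minAreaRect(W))
E
```

```text
t: 64.1
tool_pos: [588.2, -260.7, 130.9]
force: [-2.7, 2.3, 6.1]
grip_width: 16.1
finger_force: 99.2
t: 64.6
tool_pos: [588.1, -260.7, 129.2]
force: [0.3, -0.5, 0.5]
grip_width: 49.7
finger_force: 0.0
t: 65.2
tool_pos: [588.2, -260.6, 215.4]
force: [-0.6, -0.6, -1.1]
grip_width: 50.7
finger_force: 0.0
122 (189, 67, 181, 259) ((588.110107421875, -260.0944519042969), (128.39614868164062, 215.81549072265625), 14.125192642211914)
126 (189, 67, 181, 259) ((588.49755859375, -261.3306884765625), (126.20465850830078, 212.28269958496094), 14.138069152832031)
```

Cover seated: the plate matches 128 x 216 at z 122 and is centred on the box at yaw 14.1. Now the toggle.

Scaled: 35.2 mm is 0.704, 2.7 mm is 0.054.

```bash
python3 steer.py '0.054,0.704,0,0,0;0.054,0.704,0,0,0;0.052,0.704,0,0,0;0.052,0.704,0,0,0;0.052,0.704,0,0,0;0.052,0.704,0,0,0;0.052,0.704,0,0,0;0,0,0,0,0'|grep -v rot
python3 steer.py '0,0,0,2,0;0,0,0,2,0;0,0,0,2,0;0,0,0,1.925,0;0,0,0,0,0;0,0,0,0,0;0,0,0,0,0'
python3 - <<'E'
from h import *
for n in C:
    w=ctrl.snapshot(n)[:,:,::-1].copy();cv2.imwrite(f'pics/{n}t.png',w)
c=ctrl.get_calibration('wrist');w=ctrl.snapshot('wrist')[:,:,::-1].copy();cv2.imwrite('pics/wt.png',w);hsv=cv2.cvtColor(w,cv2.COLOR_BGR2HSV)
for nm,lo,hi in(('green',(50,150,80),(70,255,255)),('red',(0,150,40),(6,255,255)),('red2',(174,150,40),(180,255,255))):
    for q in cv2.findContours(cv2.inRange(hsv,lo,hi),0,2)[0]:
        if cv2.contourArea(q)>15: (u,v),r=cv2.minEnclosingCircle(q); print(nm,u,v,r,plane(c,u,v,42))
E
```

```text
t: 66.05
tool_pos: [349.5, -338.7, 213.3]
force: [-0.1, -0.1, -1.7]
grip_width: -0.2
finger_force: 0.0
t: 66.75
tool_pos: [353.7, -338.6, 214.0]
eef_rot: [180.0, 0.0, -107.4]
force: [0.4, -0.3, -0.4]
grip_width: -0.0
finger_force: 0.0
green 187.0 190.5 7.159010887145996 [ 446.4 -366.    42. ]
red 18.394737243652344 345.5 9.721780776977539 [ 725.4 -244.3   42. ]
red 13.0 338.5 13.086352348327637 [ 726.  -255.6   42. ]
```

Careful with the scale: shifts go in shares of 50 mm and turns go in units of 4 degrees. That gives: 30 mm is 0.6, 15 mm is 0.3.

```bash
python3 steer.py '0,0.04,0.6,0,0;0,0,0.6,0,0;0,0,0.6,0,0;0,0,0.6,0,0;0,0,0.3,0,0;0,0,0.16,0,0;0,0,0,0,0;0,0,0,0,0'|grep -v rot
python3 steer.py '0,-0.08,0,0,0;0,-0.08,0,0,0;0,-0.08,0,0,0;0,0,0,0,0'|grep -v rot
python3 steer.py '0,-0.08,0,0,0;0,-0.08,0,0,0;0,-0.08,0,0,0;0,0,0,0,0'|grep -v rot
python3 steer.py '0,-0.08,0,0,0;0,-0.08,0,0,0;0,-0.08,0,0,0;0,0,0,0,0'|grep -v rot
```

```text
t: 67.7
tool_pos: [352.4, -338.6, 72.1]
force: [-0.4, 0.4, 0.2]
grip_width: -0.2
finger_force: 0.0
t: 68.1
tool_pos: [364.1, -342.2, 71.8]
force: [-0.4, 0.3, -0.0]
grip_width: -0.4
finger_force: 0.0
t: 68.5
tool_pos: [375.2, -345.7, 71.4]
force: [-0.4, 0.2, 0.6]
grip_width: -0.0
finger_force: 0.3
t: 68.9
tool_pos: [387.2, -349.4, 71.4]
force: [1.3, 0.2, 0.1]
grip_width: -0.1
finger_force: 0.0
```

```bash
python3 steer.py '0,-0.06,0,0,0;0,-0.06,0,0,0;0,-0.04,0,0,0;0,0,0,0,0'|grep -v rot
python3 steer.py '0,-0.04,0,0,0;0,0,0,0,0'|grep -v rot
python3 steer.py '0,-0.04,0,0,0;0,0,0,0,0'|grep -v rot
python3 steer.py '0,-0.04,0,0,0;0,0,0,0,0'|grep -v rot
```

```text
t: 69.3
tool_pos: [394.2, -351.6, 71.4]
force: [0.4, 1.0, -0.1]
grip_width: -0.0
finger_force: 0.1
t: 69.5
tool_pos: [395.7, -352.1, 71.3]
force: [-0.9, -0.2, -0.3]
grip_width: -0.0
finger_force: 0.2
t: 69.7
tool_pos: [397.6, -352.7, 71.3]
force: [-1.1, 1.0, 0.1]
grip_width: 0.1
finger_force: 0.3
t: 69.9
tool_pos: [399.4, -353.2, 71.2]
force: [-0.6, 0.0, -0.5]
grip_width: 0.0
finger_force: 0.3
```

```bash
python3 steer.py '0,-0.04,0,0,0;0,0,0,0,0'|grep -v rot
python3 steer.py '0,-0.04,0,0,0;0,0,0,0,0'|grep -v rot
python3 steer.py '0,-0.03,0,0,0;0,0,0,0,0'|grep -v rot
```

```text
t: 70.1
tool_pos: [401.4, -353.9, 71.2]
force: [-1.3, -0.2, -0.2]
grip_width: 0.3
finger_force: 0.4
t: 70.3
tool_pos: [403.4, -354.5, 71.3]
force: [-1.3, 0.5, -1.0]
grip_width: -0.1
finger_force: 0.4
t: 70.5
tool_pos: [404.8, -355.0, 71.4]
force: [-1.0, 0.3, -0.9]
grip_width: 0.0
finger_force: 0.5
```

Scaled: -1.5 mm is -0.03.

```bash
python3 steer.py '0,-0.03,0,0,0;0,0,0,0,0'|grep -v rot
python3 steer.py '0,-0.03,0,0,0;0,0,0,0,0'|grep -v rot
python3 steer.py '0,-0.03,0,0,0;0,0,0,0,0'|grep -v rot
```

```text
t: 70.7
tool_pos: [406.2, -355.4, 71.4]
force: [-0.6, 1.0, -1.2]
grip_width: 0.0
finger_force: 0.5
t: 70.9
tool_pos: [407.4, -355.8, 71.3]
force: [-1.5, 0.8, -1.1]
grip_width: -0.0
finger_force: 0.8
t: 71.1
tool_pos: [407.7, -355.8, 71.2]
force: [-4.7, 2.0, 1.5]
grip_width: -0.1
finger_force: 2.5
```

Scaled: 15 mm is 0.3, -1 mm is -0.02.

```bash
python3 steer.py '0,-0.02,0,0,0;0,0,0,0,0;0,0.16,0,0,0;0,0.3,0,0,0;0,0.1,-0.2,0,0;0,0,-0.8,0,0;0,0,-0.8,0,0;0,0,-0.8,0,0'|grep -v rot
python3 steer.py '0,0,-0.4,0,0;-0.6,0.4,0,0,0;-0.6,0.4,0,0,0;-0.6,0,0,0,0;-0.6,0,0,0,0;0,0,0,0,0;0,0,0,0,0'
python3 - <<'E'
from h import *
P={}
for n in C:
    w=ctrl.snapshot(n)[:,:,::-1].copy();cv2.imwrite(f'pics/{n}f.png',w)
    u,v=map(int,proj(C[n],(405,-355,75)));a=cv2.cvtColor(cv2.imread(f'pics/{n}0.png'),6).astype(int);b=cv2.cvtColor(w,6).astype(int)
    d=(b-a)[v-18:v+18,u-22:u+22]; 
    m=((d>35)*255).astype(np.uint8)
    for q in cv2.findContours(m,0,2)[0]:
        if cv2.contourArea(q)>2: print(n,'newly bright',(cv2.boundingRect(q),u-22,v-18))
    print(n,'expected on ball',np.round(proj(C[n],(425.4,-362,85)),1),'off ball',np.round(proj(C[n],(384.3,-349,85)),1), 'bright at on/off now:',[int(b[int(y)-2:int(y)+3,int(x)-2:int(x)+3].max()) for x,y in(proj(C[n],(425.4,-362,85)),proj(C[n],(384.3,-349,85)))],'before',[int(a[int(y)-2:int(y)+3,int(x)-2:int(x)+3].max()) for x,y in(proj(C[n],(425.4,-362,85)),proj(C[n],(384.3,-349,85)))])
    hsv=cv2.cvtColor(w,cv2.COLOR_BGR2HSV);hs0=cv2.cvtColor(cv2.imread(f'pics/{n}0.png'),cv2.COLOR_BGR2HSV)
    for x in(hs0,hsv): print('green max V',[int(x[...,2][cv2.inRange(x,(50,120,60),(70,255,255))>0].max(initial=0))])
E
```

```text
t: 71.9
tool_pos: [384.2, -348.7, 204.4]
force: [0.2, 0.1, -0.1]
grip_width: -0.3
finger_force: 0.0
t: 72.6
tool_pos: [382.4, -221.4, 222.7]
eef_rot: [-179.8, 0.0, -107.4]
force: [-0.9, -0.7, -0.6]
grip_width: 0.2
finger_force: 0.0
scene newly bright ((16, 18, 6, 6), 201, 133)
scene newly bright ((0, 0, 44, 9), 201, 133)
scene expected on ball [218.4 151.5] off ball [228.1 147. ] bright at on/off now: [130, 107] before [103, 136]
green max V [113]
green max V [116]
side newly bright ((38, 20, 6, 13), 359, 171)
side newly bright ((19, 18, 3, 7), 359, 171)
side expected on ball [378.2 184.4] off ball [386.1 190.8] bright at on/off now: [203, 152] before [131, 187]
green max V [169]
green max V [173]
```

```bash
python3 -c "
from bench import ctrl
print(ctrl.close_job())"
```

```text
the job is handed in; nothing more can be done
None
```

I gauged all four sleeves in order from the striped end and handed the job in: sleeves 2 and 3 went fully home and are in the purge box, sleeves 1 and 5 stopped short and are in the reject tray, the cover measured fully seated, and the toggle was then thrown to green.

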